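# Scoop turned knobs into the parts drawer

## Task

Put the turned wooden knobs away: pull the drawer of the small parts cabinet well open, use the hand scoop (not your fingers) to get all the knobs out of the tray, and tip them into the drawer. Then lay the scoop back flat on its rubber mat and push the drawer fully shut with all the knobs in it. Leave the other things on the bench where they are; a knob spilled outside the tray may be picked up by hand.

Things in the scene. Friction and masses are not known exactly. Their poses are not given: they have to be found in the camera images.
- cabinet: Fixed grey parts cabinet, 200 mm deep (x) x 190 mm wide (y) x 90 mm high, one drawer. Origin: centre of its underside; x points into the cabinet (its drawer front looks along -x), z up.
- cabinet_drawer0 (a joint): Travel of the cabinet's drawer along the cabinet's -x, m: 0 fully shut, about 0.133 at its stop fully open. It starts shut or up to 12 mm open. Slight friction (about 1 N); it stays where it is left.
- cabinet_drawer0_handle (a point): Middle of the drawer's bar handle: a level steel bar 11 mm thick and about 105 mm long along the cabinet's y, 52 mm above the bench and 38 mm below the cabinet's top, held on two thin posts 40 mm either side of the middle; 29 mm clear between the bar and the drawer front. It moves with the drawer; its axes are the cabinet's.
- drawer_in (a point): Centre of the drawer's inner floor, 22 mm above the bench, moving with the drawer; axes as the cabinet's. Inside 155 mm long (x) x 148 mm wide (y), walls 46 mm above the floor; the front panel, 56 mm above the floor, is 84 to 99 mm in front of this point. Fully open, the front 127 mm of the inside is clear of the cabinet's top.
- tray: Fixed open aluminium trough. Origin: centre of its underside; x along its length, z up. Upright side walls 3 mm thick, inner faces at y = -22 and +22 mm, 40 mm high (42 with the rim). Flat floor from x = -122 to +122 mm; beyond, both ends slope up at 45 degrees to 32 mm height at x = -150 and +150, where upright end walls rise to 58 mm. The knobs start in it in single file, mostly toward +x.
- tray_floor (a point): Point on the tray's inner floor (4 mm above the bench) at the tray's centre; axes as the tray's.
- mat: Fixed black rubber mat on the bench, 190 (x) x 110 (y) x 2 mm. Origin: centre of its underside.
- scoop: Loose steel hand scoop with wooden handle bar, 0.12-0.2 kg, starts flat on the mat. x toward its lip, z up; origin on its underside below the back wall. Bowl: x = 0 to 66 mm (lip), 34 mm wide outside, floor 2 mm; back 30 mm and sides 24 mm high, 2 mm thick; sides end at x = 45, the last 21 mm is open blade. Handle bar along x: -44 to +26 mm, 16 wide, 20 tall, centre 66 mm up, on a post at x = 0.
- scoop_grip (a point): Grip point of the scoop: centre of the handle bar, at x = -8 mm, 66 mm above the underside; axes as the scoop's.
- scoop_lip (a point): Middle of the scoop's front lip, on its underside (x = 66 mm); axes as the scoop's.
- knob_1: Loose turned wooden ball knob, 26 mm diameter with two small opposite flats 8 mm across, 15 g; origin at its centre (12 mm above what it stands on). Three to five of the five knobs are present, the rest are absent.
- knob_2: Loose turned wooden ball knob, 26 mm diameter with two small opposite flats 8 mm across, 15 g; origin at its centre (12 mm above what it stands on). Three to five of the five knobs are present, the rest are absent.
- knob_3: Loose turned wooden ball knob, 26 mm diameter with two small opposite flats 8 mm across, 15 g; origin at its centre (12 mm above what it stands on). Three to five of the five knobs are present, the rest are absent.
- knob_4: Loose turned wooden ball knob, 26 mm diameter with two small opposite flats 8 mm across, 15 g; origin at its centre (12 mm above what it stands on). Three to five of the five knobs are present, the rest are absent.
- knob_5: Loose turned wooden ball knob, 26 mm diameter with two small opposite flats 8 mm across, 15 g; origin at its centre (12 mm above what it stands on). Three to five of the five knobs are present, the rest are absent.
- collet_1: Bystander: steel collet, 25 mm diameter, 40 mm tall, origin at the centre of its underside.
- collet_3: Bystander: steel collet, 28 mm diameter, 22 mm tall, origin at the centre of its underside.

How it is judged:
By the outcome, as a careful person would: the job done as asked, in the order asked, and still so for the second after the job is handed in, with the robot touching nothing.
Of knob_1, knob_2, knob_3, knob_4, knob_5 only 3 to 5 are there at a start; the rules pass over those that are not, and their reading is None.
At some moment in a run one of knob_1, knob_2, knob_3, knob_4, knob_5, scoop may be knocked a few centimetres aside while the robot is not near it.
It also fails if it takes over 210 s, if anything falls off the work surface, if the arm or the gripper's body presses on something with over 40 N, if the wrist force passes 120 N, or if a joint passes its speed limit or range.

## Robot

A 6-joint arm with a two-finger parallel gripper is mounted at the origin on a cart in front of the work surface, level with it; the furniture and walls round the work are solid. World frame = base frame: x ahead of the robot, y to its left, z up, the work surface at z = 0. Lengths are in mm, angles in rad, forces in N, time in s.
With the tool pointing down it reaches from about 350 to 975 mm from the base axis. Payload 7.1 kg.
Tool frame: the origin (TCP) lies at the very end of the fingers, on their centre line; the grasp point (between the pads) lies 19 mm behind it (ctrl.grasp_offset is the distance from the TCP to the grasp point, in mm); z points along the fingers, y is the line along which they close (so a half turn about z gives the same grasp; the last joint's range is limited). The gripper opens to 88 mm and grips with 3 to 60 N. Pads are 20 mm wide; open, the fingers measure 115 mm over their backs; the gripper's body (75 mm by 178 mm) begins 61 mm behind the grasp point.
Start: joints at [-1.157, 0.423, 1.63, -0, 1.089, -0.019], TCP at [262.149, -567.347, 190.175] pointing down, gripper open.
Joint ranges: [-3, 3], [-0.9, 2.11], [0.09, 2.58], [-1.31, 4.45], [0.11, 2.69], [-2.54, 2.54]. Speed limits (rad/s): [2.39, 2.39, 3.01, 3.14, 3.14, 3.14].

## Interface

Orientations are given as a rotation vector (axis times angle).
In Python, from workcell import ctrl, viewer, ticket, models gives the robot as it stands.
- The arm moves only by the tool play_rows, never from a script. Its arguments are lists of equal length, an entry for each row: "dp": the shift along the world's x, y, z in mm, a list of three; "yaw": the turn about the world's z in degrees. In form: {"dp": [[tx, ty, tz], ...], "yaw": [yaw, ...]}. A call has 1 to 8 rows; each row shifts and turns the commanded pose from where the row before left it; what a row does not reach is not made up. A row lasts 1/12 s, in which the tool goes at most 41.7 mm and 7.16 degrees, less where a joint would pass 70% of its speed; a pose out of reach is approached as far as the arm can. A call is refused whole if a number of a shift passes 41.7 or a number of a turn 7.16, either way. A call with a gripper value outside its range is refused whole. "gripper" is the closure, from 0 (fully open) to 1 (shut), set as the call begins (left out, the last holds). The fingers move at their own pace and stop on an object; the grip force is fixed at half the most. Time passes only in rows, so rows that do not move let the fingers close. It gives the time, the measured TCP pose, the force, the opening and the grip force at its end, in the units of the state.
- ctrl.get_obs(): the state, without advancing time (a new reading comes with each control period).
- viewer.get_image(name): name is "side" or "top"; returns a dict with "pixels" (420x560x3 uint8, red, green, blue), "range_z" (420x560 float32, mm along the optical axis (not along the pixel's ray), 0 where there is no reading), "fx", "fy", "cx", "cy" (pixels), "T" (4x4, takes a point from camera to world coordinates). Camera axes: x right, y up, looking along -z (the intrinsics and any distortion apply to the point x, -y, -z); pixel columns grow to the right and rows downward; lengths in mm; the calibration is good to about 2 mm. A picture is of the moment at which its call begins.
- ticket.close_job(): hands the job in; it is judged then, once.
Trained networks look in a picture, given as the dict that the camera call returned (one of the last four; its "shot" number tells which), for a name from the list of things; names that differ only in an ending like _2 or _b are one class to them, and where a whole thing is asked for, a point or a joint stands for the part that bears it (a point fixed in the world has none). Each returns a list of dicts, best first, with "conf" (0 to 1); they miss things now and then, are a little off and sometimes report something else, mostly with a low value. They report only what shows in the picture. A call takes as long as a camera call.
- models.look_for(picture, name): "bbox" ([centre column, centre row, width, height] in pixels, round what is visible of it).
- models.landmark_of(picture, name): "location" ([column, row] in pixels: a listed point, or the origin of a listed thing).
The state is a dict: "t": time; "qpos": joint angles; "qvel": joint speeds; "joint_torque": joint torques, N m; "ee_pos": TCP position; "orientation": TCP orientation; "ft_force": force on the tool from outside, world axes, zero at the start; "moment": the same for the moment, N m; "width": finger opening in mm; "grasp_force": force on a finger pad.
Only numpy, scipy, OpenCV 4.12 (cv2) and the standard library are available. Lean on these libraries where they do the work, as an engineer would, in place of code of your own. Each camera call takes 0.05 s, during which the arm holds its last target. There are 200 camera calls.

## Working session

There is one attempt and no reset: what is moved stays moved. The work goes in short steps, Python scripts to look and compute and a tool call to move; the robot and the scene stay as the last step left them, time stands still between calls to the robot, and variables do not carry over. Pictures are saved under pics/ and viewed, at most 14 in all, crops included, and the job is handed in when it is done.

Besides the shell and the picture viewer there is one more tool, called after "Emit:" in YAML: its name, and indented under it one key for each argument. play_rows: Moves the arm, as the interface text tells. Its arguments: {"type":"object","properties":{"dp":{"type":"array"},"yaw":{"type":"array"},"gripper":{"type":"number"}},"required":["dp","yaw"]}

```bash
mkdir -p pics; ls; cat > h.py <<'E'
import numpy as np,cv2
from workcell import ctrl, viewer, ticket, models
def snap(n,save=None):
    p=viewer.get_image(n)
    if save: cv2.imwrite('pics/'+save,p['pixels'][:,:,::-1])
    return p
def ray(p,u,v,z):
    "world point on pixel ray at height z"
    T=p['T'];d=T[:3,:3]@np.array([(u-p['cx'])/p['fx'],-(v-p['cy'])/p['fy'],-1]);o=T[:3,3]
    return o+d*(z-o[2])/d[2]
def dep(p,u,v):
    r=p['range_z'][int(round(v)),int(round(u))];T=p['T']
    return T[:3,3]+T[:3,:3]@np.array([(u-p['cx'])/p['fx']*r,-(v-p['cy'])/p['fy']*r,-r])
def st():
    o=ctrl.get_obs();print({k:(np.round(v,2).tolist()) for k,v in o.items() if k in('t','ee_pos','orientation','ft_force','width','grasp_force','qpos')})
E
python3 - <<'E'
from h import *
st()
Z=dict(cabinet=0,cabinet_drawer0_handle=52,drawer_in=22,tray=0,tray_floor=4,mat=0,scoop=2,scoop_grip=68,scoop_lip=2,knob_1=16,collet_1=0,collet_3=0)
for c in('top','side'):
    p=snap(c,c+'0.png');print(c,p.keys(),np.round(p['T'],2).tolist())
    for n,z in Z.items():
        for d in models.landmark_of(p,n)[:6]:
            if d['conf']>.2:
                u,v=d['location'];print(n,round(d['conf'],2),round(u),round(v),ray(p,u,v,z).round())
E
```

```text
pics
{'t': 0.0, 'qpos': [-1.16, 0.42, 1.63, 0.0, 1.09, -0.02], 'ee_pos': [261.92, -566.81, 189.42], 'orientation': [-3.07, -0.67, 0.0], 'ft_force': [-0.39, -0.31, 0.65], 'grasp_force': 0.0, 'width': 87.74}
top dict_keys(['pixels', 'range_z', 'fx', 'fy', 'cx', 'cy', 'T', 'shot']) [[0.02, 0.98, -0.19, 423.04], [-1.0, 0.02, 0.01, -27.01], [0.02, 0.19, 0.98, 1012.95], [0.0, 0.0, 0.0, 1.0]]
cabinet 0.68 184 171 [684. 166.   0.]
cabinet_drawer0_handle 0.61 186 232 [552. 145.  52.]
tray 0.95 398 246 [ 537. -271.    0.]
mat 0.84 262 257 [511.   1.   0.]
scoop 0.91 266 256 [514.  -5.   2.]
scoop_grip 0.78 264 255 [509.  -5.  68.]
scoop_lip 0.94 261 221 [583.   4.   2.]
knob_1 0.63 397 208 [ 612. -267.   16.]
knob_1 0.55 396 220 [ 588. -264.   16.]
knob_1 0.47 401 236 [ 557. -274.   16.]
collet_1 0.64 282 180 [670. -35.   0.]
collet_1 0.57 268 160 [710.  -7.   0.]
collet_3 0.64 282 180 [670. -35.   0.]
collet_3 0.57 268 160 [710.  -7.   0.]
side dict_keys(['pixels', 'range_z', 'fx', 'fy', 'cx', 'cy', 'T', 'shot']) [[-0.97, 0.14, -0.19, 360.61], [-0.23, -0.55, 0.8, 928.43], [0.01, 0.82, 0.57, 741.9], [0.0, 0.0, 0.0, 1.0]]
cabinet 0.68 209 277 [684. 179.   0.]
cabinet_drawer0_handle 0.87 274 258 [548. 143.  52.]
tray_floor 0.79 316 176 [ 532. -285.    4.]
mat 0.94 307 238 [504.  -8.   0.]
scoop 0.56 302 236 [517.  -7.   2.]
scoop_grip 0.55 304 214 [514.  -5.  68.]
scoop_lip 0.84 275 233 [583.  -4.   2.]
```

```bash
python3 - <<'E'
import cv2
a=cv2.imread('pics/top0.png')[110:360,120:460];cv2.imwrite('pics/t0c.png',cv2.resize(a,None,fx=2.3,fy=2.3,interpolation=2))
E
```

```text
(no output)
```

View pics/t0c.png

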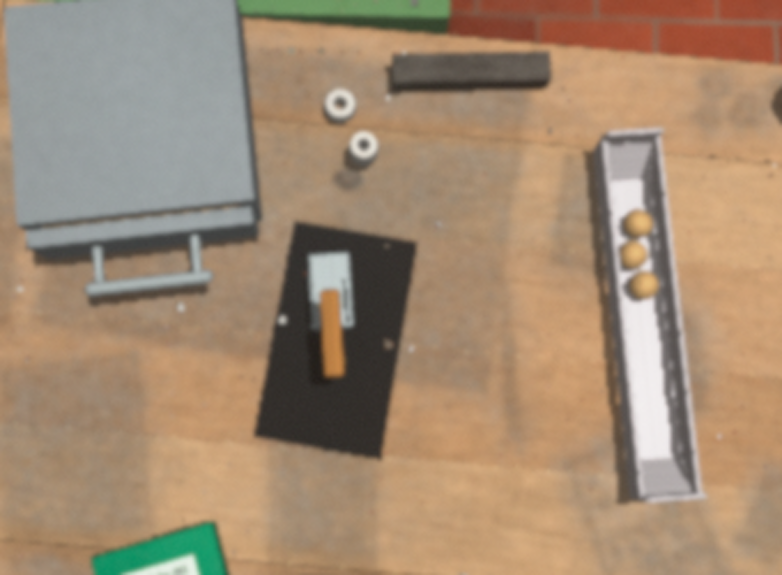

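View pics/side0.png

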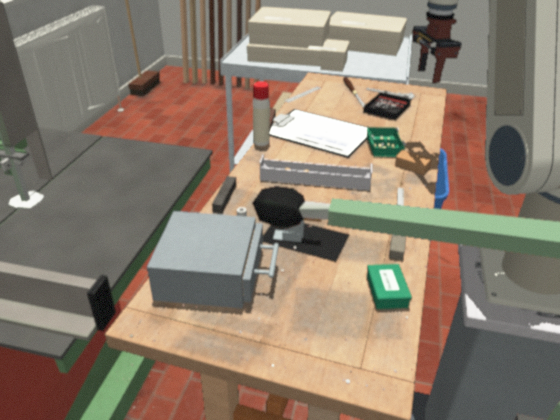

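The picture shows three knobs in the tray at crop (638,223), (633,254) and (643,285). The scoop is on the mat with its lip toward +x, and the drawer is slightly ajar. Next I'll fit the tray, cabinet and scoop axes.

```bash
cat >> h.py <<'E'
def cloud(p):
    v,u=np.mgrid[0:420,0:560];r=p['range_z'];T=p['T']
    c=np.stack([(u-p['cx'])/p['fx']*r,-(v-p['cy'])/p['fy']*r,-r],-1)
    return c@T[:3,:3].T+T[:3,3]
def rect(P,x,y,z):
    m=(P[...,0]>x[0])&(P[...,0]<x[1])&(P[...,1]>y[0])&(P[...,1]<y[1])&(P[...,2]>z[0])&(P[...,2]<z[1])
    Q=P[m];
    if len(Q)<5: return len(Q)
    r=cv2.minAreaRect(Q[:,:2].astype(np.float32));return len(Q),np.round(r[0],1),np.round(r[1],1),round(r[2],1),'z',np.round(np.median(Q[:,2]),1)
E
python3 - <<'E'
from h import *
from scipy.spatial.transform import Rotation as R
print(R.from_rotvec(ctrl.get_obs()['orientation']).as_matrix().round(3).tolist())
for c in('top','side'):
    p=snap(c);P=cloud(p);print(c,p['fx'])
    print('tray',rect(P,(350,720),(-330,-210),(25,65)))
    print('cab',rect(P,(570,850),(50,330),(84,100)))
    print('bar',rect(P,(520,566),(60,230),(40,62)))
    print('handle',rect(P,(440,600),(-60,60),(55,90)))
    print('bowl',rect(P,(440,620),(-60,60),(10,50)))
    print('mat',rect(P,(380,640),(-90,90),(0.9,4)))
    m=(p['range_z']>0)&(P[...,2]>110)&(P[...,0]>300)&(P[...,0]<900)&(abs(P[...,1])<400)
    v,u=np.where(m); 
    if len(u):print('high',len(u),P[m].min(0),P[m].max(0),u.min(),u.max(),v.min(),v.max())
    for n in('knob_1',):
        for d in models.look_for(p,n): print(n,d['conf'],np.round(d['bbox']),ray(p,*d['bbox'][:2],16).round(1))
E
```

```text
[[0.908, 0.419, 0.0], [0.419, -0.908, 0.0], [0.0, -0.0, -1.0]]
top 508.4657165165429
tray (1790, array([ 536. , -268.6]), array([307.8,  53. ]), 4.6, 'z', np.float64(38.2))
cab (9696, array([694.5, 167.9]), array([186.7, 191. ]), 7.6, 'z', np.float64(90.1))
bar (362, array([553. , 148.4]), array([101.6,  25.3]), 89.9, 'z', np.float64(56.1))
handle (333, array([510.7,  -3.2]), array([70.5, 15.9]), 4.6, 'z', np.float64(77.5))
bowl (76, array([535.9, -15. ]), array([59.4, 61.4]), 4.7, 'z', np.float64(25.1))
mat (4492, array([510.,   0.]), array([180. , 259.9]), 90.0, 'z', np.float64(2.1))
high 945 [802.85695767 351.47756417 110.0381653 ] [899.83331513 399.90214224 136.62840873] 46 78 41 92
knob_1 0.44 [398. 205.  14.  12.] [ 617.9 -268.8   16. ]
side 502.61921889555117
tray (1280, array([ 533.1, -267.1]), array([307.6,  62.1]), 4.6, 'z', np.float64(33.7))
cab (5371, array([692.2, 167.5]), array([186.1, 196.9]), 7.4, 'z', np.float64(89.2))
bar (224, array([556.1, 152. ]), array([ 27.4, 103.8]), 6.0, 'z', np.float64(54.9))
handle (49, array([494.8,   3.4]), array([43.5,  6. ]), 8.3, 'z', np.float64(62.6))
bowl (195, array([ 5.381e+02, -2.000e-01]), array([48.3, 40.7]), 7.1, 'z', np.float64(18.6))
mat (1061, array([511.1,   1. ]), array([254. , 175.8]), 0.1, 'z', np.float64(1.8))
high 900 [800.67683991 352.98425889 110.0128308 ] [899.94203487 399.93127025 133.21415708] 49 109 273 302
```

View pics/top0.png

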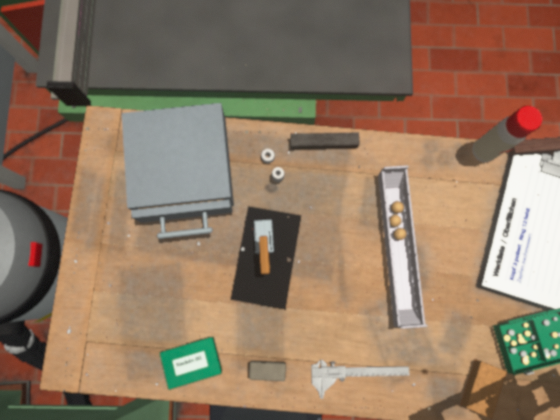

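The top view shows a clear workspace: the cabinet is at upper left, with the scoop at (264,255) and the tray at (400,250). I'll go above the drawer handle first.

Emit:
play_rows:
  dp:
    - [14,36,0]
    - [14,36,0]
    - [14,36,0]
    - [14,36,0]
    - [14,36,0]
    - [14,36,0]
    - [14,36,0]
    - [14,36,0]
  yaw: [3.6,3.6,3.6,3.6,3.6,3.6,3.6,3.6]
  gripper: 0.7

```text
t: 2.17
ee_pos: [374.5, -277.7, 190.4]
orientation: [2.802, 1.42, 0.001]
ft_force: [-0.6, -0.6, -0.4]
width: 37.9
grasp_force: 0.0
```

Emit:
play_rows:
  dp:
    - [14,36,0]
    - [14,36,0]
    - [14,36,0]
    - [14,36,0]
    - [14,36,0]
    - [14,36,0]
    - [14,36,0]
    - [14,36,0]
  yaw: [3.6,3.6,3.6,3.6,3.6,3.6,3.6,3.6]

```text
t: 2.83
ee_pos: [486.6, 10.6, 190.5]
orientation: [2.36, 2.073, 0.001]
ft_force: [0.3, 0.2, 0.0]
width: 26.3
grasp_force: 0.0
```

Emit:
play_rows:
  dp:
    - [12,34,0]
    - [12,34,0]
    - [12,34,0]
    - [12,34,0]
    - [0,0,0]
  yaw: [3.6,3.6,3.6,3.6,1]

```text
t: 3.25
ee_pos: [536.4, 149.8, 190.6]
orientation: [2.057, 2.374, 0.005]
ft_force: [0.2, -0.7, 1.1]
width: 26.5
grasp_force: 0.0
```

```bash
python3 - <<'E'
from h import *
st()
a=np.deg2rad(7.6);ux=np.array([np.cos(a),np.sin(a)]);uy=np.array([-ux[1],ux[0]])
for c in('top','side'):
    p=snap(c);P=cloud(p)
    for d in models.landmark_of(p,'cabinet_drawer0_handle')[:2]: print(c,d['conf'],ray(p,*d['location'],52).round(1))
    m=(P[...,0]>500)&(P[...,0]<620)&(P[...,1]>70)&(P[...,1]<230)&(P[...,2]>48)&(P[...,2]<95)
    Q=P[m];X=Q[:,:2]@ux;Y=Q[:,:2]@uy
    for x in range(540,640,4):
        k=(X>=x)&(X<x+4)
        if k.sum()>3: print(x,k.sum(),Q[k][:,2].mean().round(),Y[k].min().round(),Y[k].max().round())
E
```

```text
{'t': 3.25, 'qpos': [0.25, 0.32, 1.78, 0.0, 1.03, 0.11], 'ee_pos': [536.38, 149.85, 190.56], 'orientation': [2.06, 2.37, 0.01], 'ft_force': [0.18, -0.7, 1.06], 'grasp_force': 0.0, 'width': 26.46}
top 0.63 [550.2 148.2  52. ]
560 74 56.0 24.0 88.0
564 79 57.0 23.0 87.0
568 51 56.0 24.0 87.0
572 10 54.0 30.0 38.0
576 8 55.0 32.0 38.0
580 10 56.0 31.0 37.0
584 7 54.0 31.0 37.0
588 9 55.0 31.0 37.0
592 9 54.0 30.0 38.0
596 10 54.0 30.0 38.0
600 248 68.0 -9.0 96.0
604 120 78.0 -10.0 93.0
608 118 77.0 -10.0 94.0
612 104 77.0 -10.0 93.0
616 190 80.0 -12.0 94.0
620 119 88.0 -12.0 82.0
624 82 90.0 1.0 83.0
628 61 90.0 24.0 83.0
632 22 90.0 57.0 83.0
side 0.57 [548.8 141.3  52. ]
556 34 54.0 28.0 123.0
560 67 56.0 27.0 128.0
564 64 56.0 24.0 129.0
568 24 53.0 31.0 124.0
572 14 53.0 34.0 120.0
576 15 53.0 35.0 119.0
580 9 53.0 35.0 119.0
584 16 53.0 34.0 120.0
588 12 54.0 32.0 120.0
592 17 53.0 31.0 120.0
596 157 65.0 -9.0 152.0
600 95 77.0 -8.0 151.0
604 96 77.0 -9.0 150.0
608 96 77.0 -9.0 148.0
612 100 79.0 -6.0 148.0
616 154 82.0 -11.0 149.0
620 88 89.0 -11.0 147.0
624 87 89.0 -6.0 147.0
628 66 89.0 24.0 147.0
632 56 89.0 54.0 147.0
636 36 89.0 89.0 146.0
```

Emit:
play_rows:
  dp:
    - [14,0,-20]
    - [0,0,-30]
    - [0,0,-30]
    - [0,0,-25]
    - [0,0,-20]
    - [0,0,-20]
    - [0,0,-11]
    - [0,0,0]
  yaw: [-0.6,0,0,0,0,0,0,0]

```text
t: 4.12
ee_pos: [546.2, 143.0, 32.2]
orientation: [-2.079, -2.352, 0.006]
ft_force: [-0.4, -0.0, 0.0]
width: 26.2
grasp_force: 0.0
```

Emit:
play_rows:
  dp:
    - [0,0,0]
    - [0,0,0]
    - [0,0,0]
    - [0,0,0]
    - [0,0,0]
  yaw: [0,0,0,0,0]
  gripper: 1

```text
t: 4.53
ee_pos: [548.7, 144.8, 35.1]
orientation: [2.077, 2.356, 0.002]
ft_force: [-0.3, 0.1, -0.3]
width: 0.5
grasp_force: 0.0
```

```bash
python3 - <<'E'
from h import *
st()
p=snap('side');cv2.imwrite('pics/s1.png',cv2.resize(p['pixels'][170:320,140:380,::-1],None,fx=3.3,fy=3.3))
E
```

```text
{'t': 4.53, 'qpos': [0.24, 0.56, 1.85, -0.0, 0.73, 0.11], 'ee_pos': [548.73, 144.83, 35.11], 'orientation': [2.08, 2.36, 0.0], 'ft_force': [-0.3, 0.06, -0.34], 'grasp_force': 0.0, 'width': 0.47}
```

View pics/s1.png

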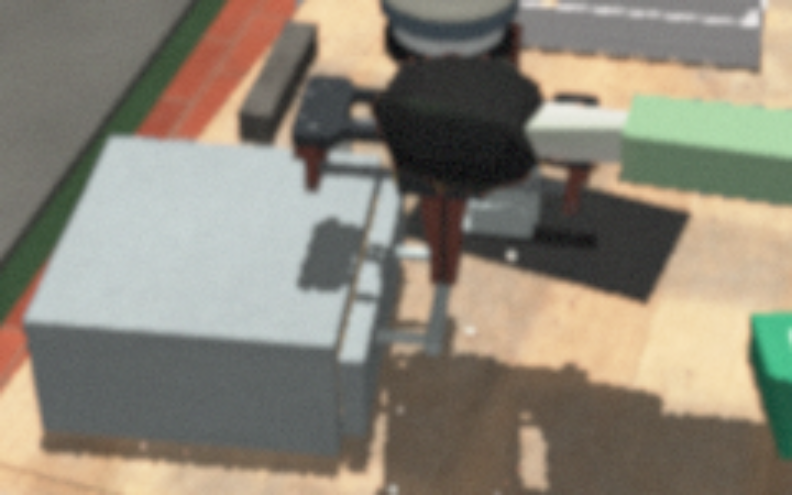

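```bash
cat >> h.py <<'E'
def proj(p,X):
    T=p['T'];c=T[:3,:3].T@(np.array(X)-T[:3,3]);return (p['cx']+p['fx']*c[0]/-c[2], p['cy']-p['fy']*c[1]/-c[2])
E
python3 - <<'E'
from h import *
p=snap('side');t=snap('top')
cv2.imwrite('pics/t1.png',cv2.resize(t['pixels'][100:300,110:310,::-1],None,fx=3,fy=3))
for X in [(549,145,35),(549,145,52),(549,145,80),(550,150,52)]:
    u,v=proj(p,X);print('side crop',X,round((u-140)*3.3),round((v-170)*3.3),dep(p,u,v).round())
    u,v=proj(t,X);print('  top crop',round((u-110)*3),round((v-100)*3))
u,v=447/3.3+140,283/3.3+170;print('tip',u,v,dep(p,u,v))
for dv in range(-8,12,2): print(dv,dep(p,u,v+dv).round())
E
```

```text
side crop (549, 145, 35) 441 312 [543. 169.  57.]
  top crop 233 403
side crop (549, 145, 52) 441 292 [548. 150.  57.]
  top crop 228 400
side crop (549, 145, 80) 442 258 [547. 153.  87.]
  top crop 221 394
side crop (550, 150, 52) 438 297 [361. 928. 742.]
  top crop 221 398
tip 275.4545454545455 255.75757575757575 [542.91889693 154.84477228  68.8403418 ]
-8 [543. 155.  90.]
-6 [543. 155.  85.]
-4 [543. 155.  80.]
-2 [543. 155.  75.]
0 [543. 155.  69.]
2 [545. 145.  54.]
4 [544. 152.  55.]
6 [543. 155.  53.]
8 [542. 158.  50.]
10 [554. 107.  -2.]
```

View pics/t1.png

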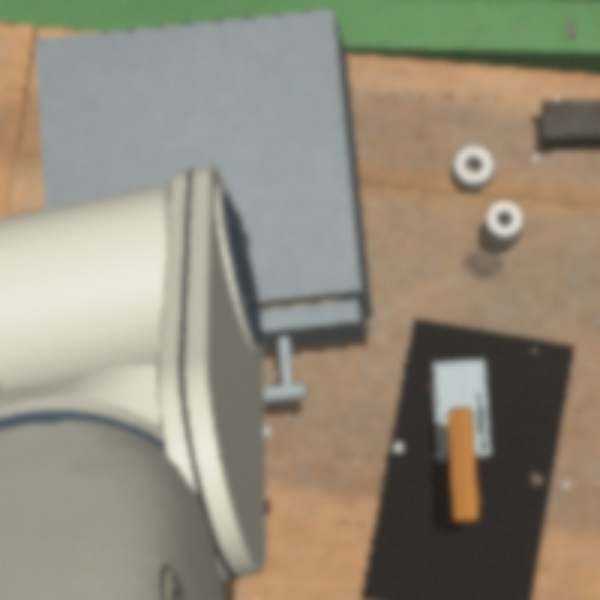

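Emit:
play_rows:
  dp:
    - [0,0,25]
    - [0,0,25]
    - [-30,0,0]
    - [-30,0,0]
    - [0,0,0]
    - [0,0,0]
  yaw: [0,0,0,0,0,0]
  gripper: 0.7

```text
t: 5.18
ee_pos: [487.0, 144.6, 84.4]
orientation: [-2.077, -2.357, 0.001]
ft_force: [0.2, -0.2, 0.3]
width: 26.6
grasp_force: 0.0
```

```bash
python3 - <<'E'
from h import *
st()
p=snap('side');P=cloud(p)
cv2.imwrite('pics/s2.png',cv2.resize(p['pixels'][170:320,180:380,::-1],None,fx=4,fy=4))
e=ctrl.get_obs()['ee_pos'];u,v=proj(p,e);print((u-180)*4,(v-170)*4)
m=(abs(P[...,0]-e[0])<50)&(abs(P[...,1]-e[1])<30)&(P[...,2]>20)&(P[...,2]<150)
Q=P[m]
for z in range(40,150,8):
    k=Q[(Q[:,2]>=z)&(Q[:,2]<z+8)]
    if len(k):print(z,len(k),k.min(0).round(),k.max(0).round())
E
```

```text
{'t': 5.18, 'qpos': [0.27, 0.41, 1.96, -0.0, 0.77, 0.14], 'ee_pos': [486.98, 144.65, 84.4], 'orientation': [-2.08, -2.36, 0.0], 'ft_force': [0.25, -0.19, 0.29], 'grasp_force': 0.0, 'width': 26.59}
490.2517439351718 324.39583164330566
112 12 [465. 148. 116.] [505. 157. 120.]
120 27 [463. 148. 120.] [505. 159. 127.]
128 30 [464. 150. 128.] [505. 160. 136.]
136 33 [463. 150. 136.] [506. 159. 144.]
144 21 [463. 151. 144.] [506. 160. 150.]
```

View pics/s2.png

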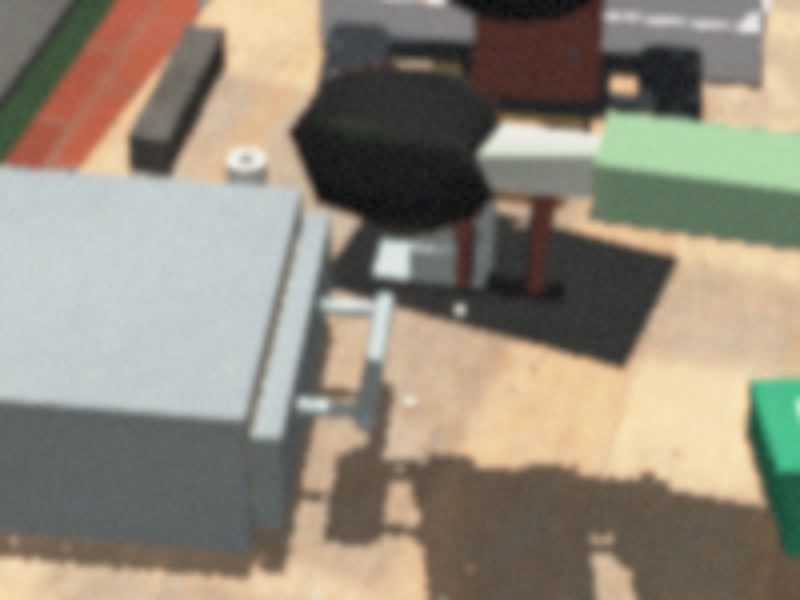

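The fingertips appear at crop (463,287) and (540,295). That is about 25 mm higher than the reported TCP, which explains why they closed just above the bar. I'll go 20 mm deeper and try again.

Emit:
play_rows:
  dp:
    - [30,3,0]
    - [31,2,0]
    - [0,0,-20]
    - [0,0,-20]
    - [0,0,-15]
    - [0,0,-8]
    - [0,0,-6]
    - [0,0,0]
  yaw: [0,0,0,0,0,0,0,0]

```text
t: 5.9
ee_pos: [549.2, 149.5, 14.1]
orientation: [-2.077, -2.356, 0.002]
ft_force: [0.0, 0.1, 0.0]
width: 26.3
grasp_force: 0.0
```

Emit:
play_rows:
  dp:
    - [0,0,0]
    - [0,0,0]
    - [0,0,0]
    - [0,0,0]
    - [0,0,0]
  yaw: [0,0,0,0,0]
  gripper: 1

```text
t: 6.32
ee_pos: [549.9, 149.9, 16.1]
orientation: [2.077, 2.356, 0.002]
ft_force: [0.6, 0.2, 3.4]
width: 10.0
grasp_force: 30.0
```

Emit:
play_rows:
  dp:
    - [-15,-2,0]
    - [-15,-2,0]
    - [-15,-2,0]
    - [-15,-2,0]
    - [-15,-2,0]
    - [-15,-2,0]
    - [-15,-2,0]
    - [-13,-1.7,0]
  yaw: [0,0,0,0,0,0,0,0]

```text
t: 6.98
ee_pos: [431.7, 134.4, 16.0]
orientation: [2.077, 2.355, 0.004]
ft_force: [0.8, 2.1, 2.5]
width: 10.3
grasp_force: 30.0
```

Emit:
play_rows:
  dp:
    - [-2,-0.3,0]
    - [-2,-0.3,0]
    - [-2,-0.2,0]
    - [0,0,0]
  yaw: [0,0,0,0]

```text
t: 7.32
ee_pos: [426.0, 133.6, 16.0]
orientation: [2.077, 2.356, 0.003]
ft_force: [-1.3, 1.8, 10.4]
width: 10.2
grasp_force: 30.0
```

Emit:
play_rows:
  dp:
    - [0,0,0]
    - [0,0,0]
    - [0,0,10]
    - [0,0,30]
    - [0,0,35]
    - [0,0,35]
    - [0,0,35]
    - [0,0,0]
  yaw: [0,0,0,0,0,0,0,0]
  gripper: 0.65

```text
t: 7.98
ee_pos: [428.9, 134.2, 166.4]
orientation: [2.074, 2.352, 0.013]
ft_force: [1.1, 0.8, 0.4]
width: 30.8
grasp_force: 0.0
```

Emit:
play_rows:
  dp:
    - [6,-10,0]
    - [6,-10,0]
    - [6,-10,0]
    - [6,-10,0]
    - [6,-10,0]
    - [6,-10,0]
    - [6,-10,0]
    - [6,-10,0]
  yaw: [-6.8,-6.8,-6.8,-6.8,-6.8,-6.8,-6.8,-6.8]
  gripper: 0.5

```text
t: 8.65
ee_pos: [472.8, 52.5, 159.9]
orientation: [-2.928, -1.137, 0.002]
ft_force: [0.7, -0.4, -0.2]
width: 44.0
grasp_force: 0.0
```

Emit:
play_rows:
  dp:
    - [6,-10,0]
    - [6,-10,0]
    - [6,-10,0]
    - [6,-10,0]
    - [6,-10,0]
    - [6,-7,0]
    - [0,0,0]
  yaw: [-6.8,-6.8,-6.8,-6.8,-6.8,-4.2,0]

```text
t: 9.23
ee_pos: [509.7, -5.0, 160.0]
orientation: [3.139, 0.12, -0.0]
ft_force: [0.4, 0.6, -0.1]
width: 43.9
grasp_force: 0.0
```

```bash
cat >> h.py <<'E'
def yawdeg():
    r=ctrl.get_obs()['orientation'];return (2*np.degrees(np.arctan2(r[1],r[0]))-90+180)%360-180
E
python3 - <<'E'
from h import *
st();print(yawdeg())
for c in('top','side'):
    p=snap(c,c+'3.png');P=cloud(p)
    for n,z in dict(cabinet_drawer0_handle=52,scoop_grip=68,scoop_lip=2).items():
        for d in models.landmark_of(p,n)[:2]: print(c,n,round(d['conf'],2),ray(p,*d['location'],z).round(1))
    print('handle',rect(P,(460,600),(-60,60),(72,84)))
    for d in models.landmark_of(p,'knob_1')[:5]:print(round(d['conf'],2),ray(p,*d['location'],16).round())
E
```

```text
{'t': 9.23, 'qpos': [-0.03, 0.3, 1.91, -0.0, 0.94, 1.46], 'ee_pos': [509.7, -4.95, 160.01], 'orientation': [3.14, 0.12, -0.0], 'ft_force': [0.39, 0.58, -0.13], 'grasp_force': 0.0, 'width': 43.92}
-85.62240002031382
top cabinet_drawer0_handle 0.26 [513.7  -7.3  52. ]
top scoop_grip 0.68 [668.4 151.   68. ]
top scoop_grip 0.65 [504.2  -4.9  68. ]
handle (153, array([484.8,  23.6]), array([20. , 72.4]), 3.8, 'z', np.float64(77.5))
0.63 [ 583. -263.   16.]
0.62 [ 616. -269.   16.]
0.61 [ 561. -269.   16.]
0.58 [ 537. -267.   16.]
side cabinet_drawer0_handle 0.6 [426.1 130.1  52. ]
side scoop_grip 0.54 [513.2  -8.9  68. ]
handle (22, array([478.8,  54. ]), array([11.2, 15.1]), 86.9, 'z', np.float64(76.1))
```

Emit:
play_rows:
  dp:
    - [1,1.5,-30]
    - [0,0,-30]
    - [0,0,-30]
    - [0,0,-20]
    - [0,0,-14]
    - [0,0,-10]
    - [0,0,0]
  yaw: [1,0,0,0,0,0,0]

```text
t: 10.32
ee_pos: [508.9, -2.2, 24.5]
orientation: [-3.138, -0.154, 0.005]
ft_force: [-0.1, 0.1, 0.8]
width: 43.7
grasp_force: 0.0
```

Emit:
play_rows:
  dp:
    - [0,0,0]
    - [0,0,0]
    - [0,0,0]
    - [0,0,0]
    - [0,0,0]
  yaw: [0,0,0,0,0]
  gripper: 1

```text
t: 10.73
ee_pos: [510.7, -2.4, 26.9]
orientation: [3.138, 0.153, 0.002]
ft_force: [-0.7, -1.3, 3.3]
width: 15.6
grasp_force: 30.0
```

Emit:
play_rows:
  dp:
    - [0,0,5]
    - [0,0,15]
    - [0,0,20]
    - [0,0,20]
    - [0,0,20]
    - [0,0,0]
  yaw: [0,0,0,0,0,0]

```text
t: 11.23
ee_pos: [512.6, -2.4, 109.8]
orientation: [3.137, 0.153, 0.01]
ft_force: [0.7, -0.6, -0.9]
width: 16.0
grasp_force: 30.0
```

```bash
python3 - <<'E'
from h import *
st();print(yawdeg())
p=snap('top');s=snap('side')
a=cv2.resize(p['pixels'][150:350,200:440],None,fx=2.5,fy=2.5);b=cv2.resize(s['pixels'][140:280,220:400],None,fx=1.66,fy=1.66)
im=np.zeros((500+b.shape[0]-150,800,3),np.uint8)
im=np.zeros((600,800,3),np.uint8);im[:500,:600]=a
im2=cv2.resize(s['pixels'][140:290,210:400],None,fx=4,fy=4);cv2.imwrite('pics/s4.png',im2[...,::-1]);cv2.imwrite('pics/t4.png',a[...,::-1])
P=cloud(p);e=ctrl.get_obs()['ee_pos']
for z in [(-1,1)]:pass
for d in models.landmark_of(p,'scoop_lip')[:2]: print(d['conf'],ray(p,*d['location'],72),dep(p,*d['location']))
for d in models.landmark_of(s,'scoop_lip')[:2]: print('s',d['conf'],ray(s,*d['location'],82),dep(s,*d['location']))
for q in (p,s):
  for d in models.landmark_of(q,'knob_1')[:6]:print(round(d['conf'],2),np.round(d['location']),ray(q,*d['location'],16).round())
E
```

```text
{'t': 11.23, 'qpos': [-0.03, 0.37, 1.94, 0.0, 0.82, 1.45], 'ee_pos': [512.58, -2.4, 109.8], 'orientation': [3.14, 0.15, 0.01], 'ft_force': [0.67, -0.58, -0.9], 'grasp_force': 29.95, 'width': 15.99}
-84.39977011607235
0.56 [553.86821654 137.07360987  72.        ] [490.08236853  57.07516396 530.76614113]
0.49 [ 529.68572148 -253.56746192   72.        ] [ 536.93545806 -268.96910906    8.03423488]
0.71 [397. 235.] [ 558. -266.   16.]
0.54 [399. 205.] [ 619. -270.   16.]
0.5 [393. 220.] [ 588. -258.   16.]
```

View pics/s4.png

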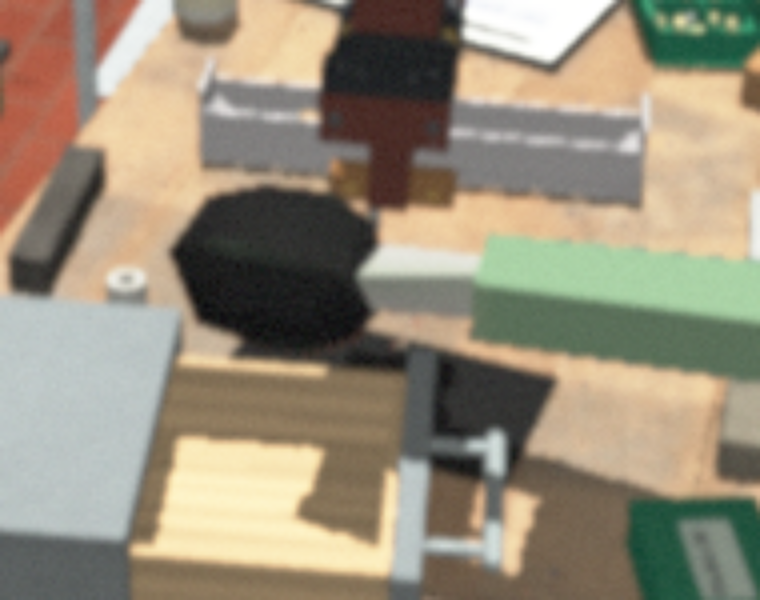

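View pics/t4.png

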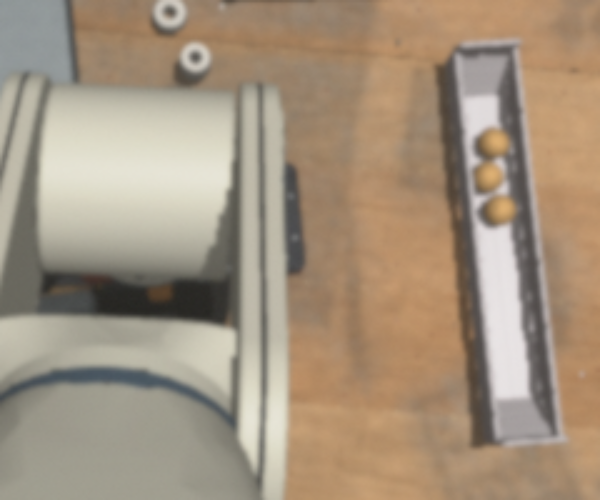

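The scoop is held, the drawer is open and empty, and three knobs are in the tray at crop (493,143), (488,177) and (500,210). I'll carry the scoop above the tray's near end.

Emit:
play_rows:
  dp:
    - [-8.7,-34.1,3]
    - [-8.7,-34.1,3]
    - [-8.7,-34.1,3]
    - [-8.7,-34.1,3]
    - [-8.7,-34.1,3]
    - [-8.7,-34.1,3]
    - [-8.7,-34.1,3]
    - [-8.7,-34.1,3]
  yaw: [-1,0,0,0,0,0,0,0]

```text
t: 12.2
ee_pos: [439.2, -276.4, 129.3]
orientation: [-3.138, -0.126, 0.002]
ft_force: [0.2, 0.7, -1.5]
width: 15.4
grasp_force: 30.0
```

Emit:
play_rows:
  dp:
    - [0,0,-10]
    - [0,0,-30]
    - [0,0,0]
    - [0,0,0]
  yaw: [0,0,0,0]

```text
t: 12.53
ee_pos: [438.8, -273.6, 88.2]
orientation: [-3.136, -0.126, 0.007]
ft_force: [-0.1, 0.5, -0.6]
width: 16.1
grasp_force: 30.0
```

```bash
python3 - <<'E'
from h import *
st();print(yawdeg())
p=snap('top');s=snap('side')
for q in(p,s):
  P=cloud(q);print('tray',rect(P,(350,720),(-330,-210),(25,58)))
  for n,z in dict(scoop_lip=70,tray_floor=4,knob_1=16).items():
    for d in models.landmark_of(q,n)[:4]: print(n,round(d['conf'],2),ray(q,*d['location'],z).round(1),dep(q,*d['location']).round())
a=cv2.resize(p['pixels'][140:340,320:480],None,fx=3,fy=3);b=cv2.resize(s['pixels'][110:230,230:400],None,fx=3,fy=3)
im=np.zeros((600,800,3),np.uint8);im[:a.shape[0],:320]=a[:,120:440];im[:360,320:320+480]=b[:,:480];cv2.imwrite('pics/c5.png',im[...,::-1])
E
```

```text
{'t': 12.53, 'qpos': [-0.58, 0.42, 1.93, 0.0, 0.8, 0.91], 'ee_pos': [438.78, -273.62, 88.25], 'orientation': [-3.14, -0.13, 0.01], 'ft_force': [-0.12, 0.52, -0.61], 'grasp_force': 29.95, 'width': 16.12}
-85.40346743301308
tray (1265, array([ 536. , -268.5]), array([307.5,  52.3]), 4.8, 'z', np.float64(36.3))
scoop_lip 0.86 [ 513.9 -267.6   70. ] [ 520. -285.    3.]
tray_floor 0.8 [ 537.7 -264.1    4. ] [ 538. -264.    5.]
tray_floor 0.61 [684.1 163.6   4. ] [662. 147.  91.]
knob_1 0.62 [ 621.7 -264.5   16. ] [ 619. -261.   29.]
knob_1 0.54 [ 560.7 -269.3   16. ] [ 559. -267.   26.]
knob_1 0.53 [ 589.  -264.8   16. ] [ 587. -262.   28.]
tray (1250, array([ 532.8, -268.3]), array([307. ,  61.9]), 5.0, 'z', np.float64(33.8))
scoop_lip 0.92 [ 510.8 -263.4   70. ] [ 512. -272.   65.]
scoop_lip 0.34 [ 443.7 -394.2   70. ] [ 435. -256.  140.]
tray_floor 0.66 [676.4 180.6   4. ] [644. 257.  80.]
tray_floor 0.56 [ 530.7 -272.4    4. ] [ 527. -244.   21.]
```

View pics/c5.png

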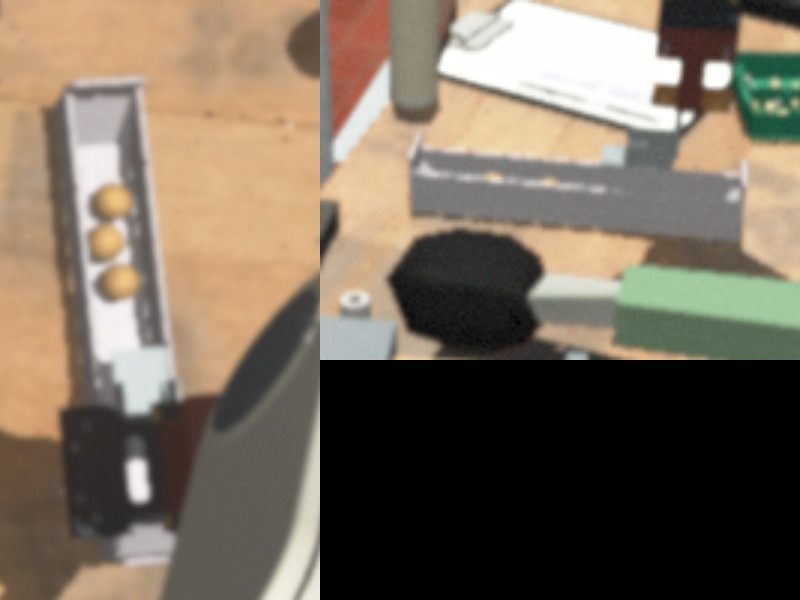

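The scoop blade lines up with the tray about 2 mm to the left, and the knobs are ahead of it. I'll lower it.

Emit:
play_rows:
  dp:
    - [0,-2,-12]
    - [0,0,-16]
    - [0,0,-12]
    - [0,0,-8]
    - [0,0,-6]
    - [0,0,-2]
    - [0,0,0]
    - [0,0,0]
  yaw: [0,0,0,0,0,0,0,0]

```text
t: 13.6
ee_pos: [440.8, -277.3, 34.3]
orientation: [3.139, 0.126, 0.001]
ft_force: [-1.3, 0.0, -1.4]
width: 16.0
grasp_force: 30.0
```

Emit:
play_rows:
  dp:
    - [0,0,-2]
    - [0,0,0]
    - [0,0,0]
  yaw: [0,0,0]

```text
t: 13.85
ee_pos: [440.8, -277.3, 32.5]
orientation: [3.139, 0.126, 0.001]
ft_force: [0.5, -0.9, -1.0]
width: 15.5
grasp_force: 30.0
```

Emit:
play_rows:
  dp:
    - [0,0,-1.5]
    - [0,0,-1]
    - [0,0,0]
    - [0,0,0]
  yaw: [0,0,0,0]

```text
t: 14.18
ee_pos: [440.5, -277.1, 29.6]
orientation: [-3.139, -0.126, 0.0]
ft_force: [-0.2, -0.3, -1.4]
width: 15.7
grasp_force: 30.0
```

Emit:
play_rows:
  dp:
    - [0,0,-1]
    - [0,0,0]
    - [0,0,0]
  yaw: [0,0,0]

```text
t: 14.43
ee_pos: [440.7, -277.4, 29.0]
orientation: [3.139, 0.126, 0.0]
ft_force: [-1.6, -0.6, 3.1]
width: 16.0
grasp_force: 30.0
```

Emit:
play_rows:
  dp:
    - [0,0,-1]
    - [0,0,0]
    - [0,0,0]
  yaw: [0,0,0]

```text
t: 14.68
ee_pos: [440.7, -277.5, 28.9]
orientation: [3.138, 0.126, 0.001]
ft_force: [-4.4, 0.0, 15.1]
width: 15.9
grasp_force: 30.0
```

Emit:
play_rows:
  dp:
    - [0,0,1]
    - [9,0.75,0]
    - [9,0.75,0]
    - [9,0.75,0]
    - [9,0.75,0]
    - [9,0.75,0]
    - [9,0.75,0]
    - [9,0.75,0]
  yaw: [0,0,0,0,0,0,0,0]

```text
t: 15.35
ee_pos: [503.0, -271.7, 28.9]
orientation: [-3.138, -0.126, 0.004]
ft_force: [-6.5, -1.1, 9.2]
width: 15.8
grasp_force: 30.0
```

Emit:
play_rows:
  dp:
    - [9,0.75,0]
    - [9,0.75,0]
    - [9,0.75,0]
    - [9,0.75,0]
    - [0,0,0]
  yaw: [0,0,0,0,0]

```text
t: 15.77
ee_pos: [540.1, -268.7, 28.9]
orientation: [-3.139, -0.127, 0.001]
ft_force: [-4.1, -0.7, 3.4]
width: 15.4
grasp_force: 30.0
```

```bash
python3 - <<'E'
from h import *
p=snap('top');s=snap('side')
for d in models.landmark_of(p,'knob_1')[:6]: print(round(d['conf'],2),ray(p,*d['location'],16).round(1))
for d in models.landmark_of(p,'scoop_lip')[:2]: print(round(d['conf'],2),ray(p,*d['location'],5).round(1))
a=cv2.resize(p['pixels'][140:290,340:460],None,fx=4,fy=4);cv2.imwrite('pics/c6.png',a[...,::-1])
E
```

```text
0.56 [ 648.6 -257.7   16. ]
0.53 [ 616.3 -250.9   16. ]
0.44 [ 606.2 -277.5   16. ]
0.19 [ 611.2 -261.6   16. ]
0.42 [ 614.4 -268.7    5. ]
```

View pics/c6.png

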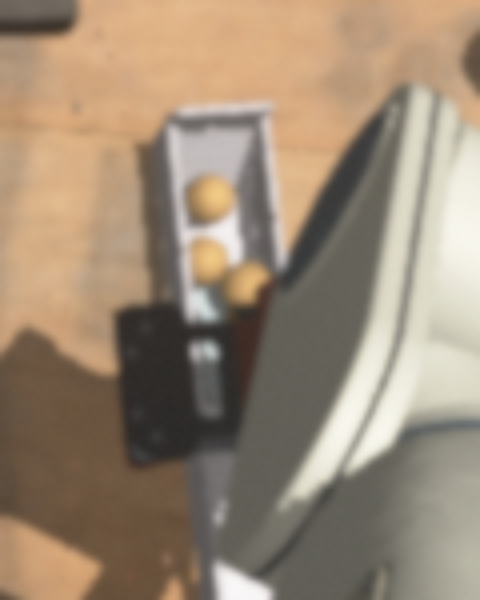

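The knobs are staggered at crop (210,197), (207,260) and (247,285), starting to ride over the blade. I'll keep pushing gently.

Emit:
play_rows:
  dp:
    - [7,0.6,0]
    - [7,0.6,0]
    - [7,0.6,0]
    - [0,0,0]
  yaw: [0,0,0,0]

```text
t: 16.3
ee_pos: [559.9, -267.0, 29.0]
orientation: [-3.139, -0.126, 0.004]
ft_force: [-5.0, -0.4, 5.5]
width: 15.8
grasp_force: 30.0
```

Emit:
play_rows:
  dp:
    - [6,0.5,0]
    - [6,0.5,0]
    - [0,0,0]
  yaw: [0,0,0]

```text
t: 16.55
ee_pos: [573.4, -266.2, 28.9]
orientation: [3.139, 0.126, 0.001]
ft_force: [-0.9, 0.6, 5.4]
width: 15.5
grasp_force: 30.0
```

```bash
python3 - <<'E'
from h import *
p=snap('top');s=snap('side')
for d in models.landmark_of(p,'knob_1')[:6]: print(round(d['conf'],2),ray(p,*d['location'],16).round(1),dep(p,*d['location']).round())
a=cv2.resize(p['pixels'][140:290,340:460],None,fx=4,fy=4);cv2.imwrite('pics/c7.png',a[...,::-1])
E
```

```text
0.55 [ 655.2 -255.    16. ] [ 651. -251.   32.]
0.4 [ 634.  -257.9   16. ] [ 627. -251.   47.]
```

View pics/c7.png

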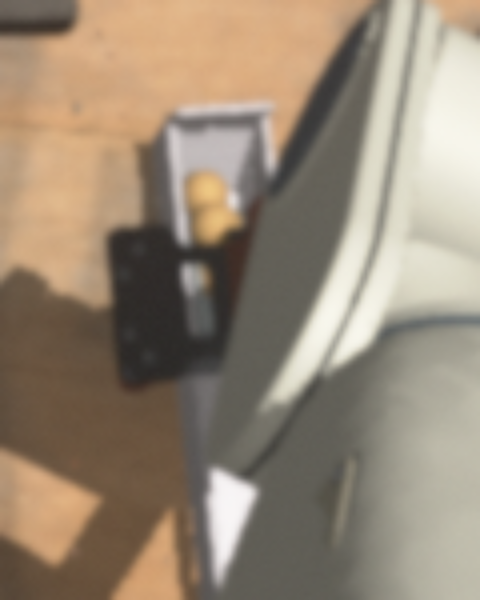

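Emit:
play_rows:
  dp:
    - [5,0.4,0]
    - [3,0.3,0]
    - [0,0,0]
    - [0,0,0]
  yaw: [0,0,0,0]

```text
t: 17.03
ee_pos: [579.7, -265.4, 28.9]
orientation: [-3.139, -0.126, 0.002]
ft_force: [-3.6, -1.2, 8.4]
width: 16.0
grasp_force: 30.0
```

Emit:
play_rows:
  dp:
    - [-2,0,4]
    - [-1,0,6]
    - [0,0,8]
    - [0,0,10]
    - [0,0,12]
    - [0,0,12]
    - [0,0,8]
    - [0,0,0]
  yaw: [0,0,0,0,0,0,0,0]

```text
t: 17.7
ee_pos: [579.2, -266.1, 91.5]
orientation: [3.137, 0.126, 0.006]
ft_force: [0.0, -0.6, -1.7]
width: 15.9
grasp_force: 30.0
```

```bash
python3 - <<'E'
from h import *
p=snap('top');s=snap('side')
for q in(p,s):
  for d in models.landmark_of(q,'knob_1')[:6]: print(round(d['conf'],2),ray(q,*d['location'],16).round(1),dep(q,*d['location']).round())
a=cv2.resize(p['pixels'][140:290,350:450],None,fx=4,fy=4);b=cv2.resize(s['pixels'][120:220,240:340],None,fx=4,fy=4)
im=np.zeros((600,800,3),np.uint8);im[:,:400]=a;im[:400,400:]=b;cv2.imwrite('pics/c8.png',im[...,::-1])
E
```

```text
0.54 [ 620.4 -287.2   16. ] [ 574. -226.  251.]
0.46 [ 651.3 -277.8   16. ] [ 599. -220.  245.]
0.63 [ 654.2 -374.    16. ] [ 625. -246.   87.]
0.45 [ 629.7 -381.8   16. ] [ 604. -256.   86.]
```

View pics/c8.png

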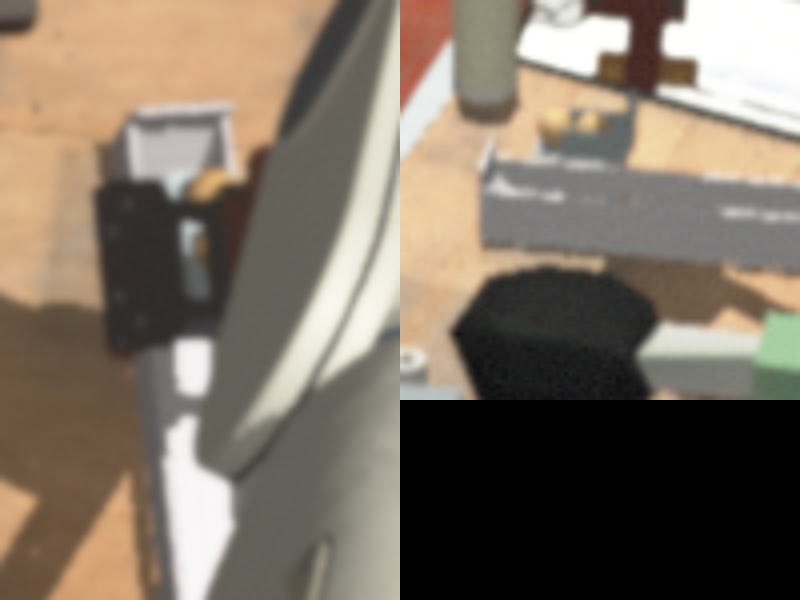

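The scoop now holds two knobs, seen at crop (553,125) and (590,120). I'll carry it smoothly to the drawer while turning the lip toward +y.

Emit:
play_rows:
  dp:
    - [0,3,2]
    - [0,6,4]
    - [0,10,6]
    - [0,14,8]
    - [0,18,8]
    - [-1,22,8]
    - [-1,25,6]
    - [-2,26,3]
  yaw: [0.5,1,2,3,4,4,4,4]

```text
t: 18.57
ee_pos: [574.0, -139.9, 135.0]
orientation: [3.052, 0.744, 0.002]
ft_force: [0.9, 0.1, -1.2]
width: 15.7
grasp_force: 30.0
```

Emit:
play_rows:
  dp:
    - [-2,26,0]
    - [-3,26,0]
    - [-3,25,0]
    - [-3,22,0]
    - [-3,26,0]
    - [-3,25,0]
    - [-3,22,0]
    - [-3,18,0]
  yaw: [5,5,5,5,5,5,5,5]

```text
t: 19.23
ee_pos: [549.9, 51.0, 134.2]
orientation: [-2.612, -1.746, -0.001]
ft_force: [0.4, -1.0, -1.4]
width: 15.8
grasp_force: 30.0
```

Emit:
play_rows:
  dp:
    - [-3,14,0]
    - [-2,10,0]
    - [-2,6,0]
    - [-1,3,0]
    - [0,0,0]
    - [0,0,0]
    - [0,0,0]
  yaw: [5,5,5,5,5,3,2]

```text
t: 19.82
ee_pos: [542.1, 82.5, 134.1]
orientation: [2.073, 2.36, 0.0]
ft_force: [-0.5, -0.2, -2.1]
width: 16.0
grasp_force: 30.0
```

```bash
cat >> h.py <<'E'
def knobs():
    for n in('top','side'):
        q=snap(n)
        for d in models.landmark_of(q,'knob_1')[:6]:
            if d['conf']<.25: continue
            w=dep(q,*d['location']);c=np.array([.991*w[0]+.132*w[1],-.132*w[0]+.991*w[1]])
            print(n,round(d['conf'],2),np.round(d['location']),'dep',w.round(),'cabXY',c.round(),'z16',ray(q,*d['location'],16).round())
E
python3 - <<'E'
from h import *
st();print(yawdeg());knobs()
p=snap('side')
print(rect(cloud(p),(360,500),(60,220),(45,64)))
for d in models.landmark_of(p,'cabinet_drawer0_handle')[:1]: print(ray(p,*d['location'],52))
for d in models.landmark_of(p,'scoop_lip')[:1]: print(d['conf'],ray(p,*d['location'],112))
E
```

```text
{'t': 19.82, 'qpos': [0.13, 0.39, 1.84, 0.0, 0.91, -0.0], 'ee_pos': [542.12, 82.55, 134.12], 'orientation': [2.07, 2.36, 0.0], 'ft_force': [-0.52, -0.18, -2.11], 'grasp_force': 30.0, 'width': 15.98}
7.417015738710802
top 0.54 [175. 234.] dep [510. 109. 337.] cabXY [520.  41.] z16 [552. 174.  16.]
top 0.49 [402. 239.] dep [ 548. -270.   32.] cabXY [ 508. -340.] z16 [ 550. -274.   16.]
side 0.44 [277. 234.] dep [539. 158. 130.] cabXY [555.  85.] z16 [572.  15.  16.]
(382, array([456.8, 140.9]), array([ 83.8, 157.6]), 0.8, 'z', np.float64(54.6))
[418.82261109 137.26085252  52.        ]
0.66 [531.89806243 154.90833356 112.        ]
```

Emit:
play_rows:
  dp:
    - [0,0,-6]
    - [0,0,-12]
    - [0,0,-15]
    - [0,0,-15]
    - [0,0,-13]
    - [0,0,-10]
    - [0,0,-6]
    - [0,0,0]
  yaw: [0.2,0,0,0,0,0,0,0]

```text
t: 20.83
ee_pos: [541.4, 81.4, 54.9]
orientation: [-2.074, -2.357, 0.004]
ft_force: [-0.2, -0.3, -1.1]
width: 16.0
grasp_force: 30.0
```

Emit:
play_rows:
  dp:
    - [-1,8,0]
    - [-2.5,19,0]
    - [-3,26,0]
    - [4.7,-36,0]
    - [2.3,-17,0]
    - [0,0,0]
    - [0,0,0]
  yaw: [0,0,0,0,0,0,0]

```text
t: 21.42
ee_pos: [543.7, 81.9, 57.5]
orientation: [2.076, 2.356, 0.002]
ft_force: [-0.2, 0.3, -0.9]
width: 15.7
grasp_force: 30.0
```

```bash
python3 - <<'E'
from h import *
st();knobs()
E
```

```text
{'t': 21.42, 'qpos': [0.13, 0.5, 1.88, 0.0, 0.76, 0.0], 'ee_pos': [543.72, 81.87, 57.49], 'orientation': [2.08, 2.36, 0.0], 'ft_force': [-0.23, 0.26, -0.93], 'grasp_force': 30.0, 'width': 15.68}
top 0.47 [400. 236.] dep [ 554. -269.   22.] cabXY [ 514. -340.] z16 [ 555. -271.   16.]
side 0.59 [289. 281.] dep [499. 222.  69.] cabXY [524. 154.] z16 [510. 166.  16.]
```

Emit:
play_rows:
  dp:
    - [0,0,6]
    - [0,0,12]
    - [0,0,16]
    - [0,0,16]
    - [0,0,14]
    - [0,0,8]
    - [0,0,0]
  yaw: [0,0,0,0,0,0,0]

```text
t: 22.2
ee_pos: [544.6, 81.9, 131.3]
orientation: [2.074, 2.356, 0.005]
ft_force: [0.6, 0.3, -1.7]
width: 15.6
grasp_force: 30.0
```

```bash
python3 - <<'E'
from h import *
knobs()
p=snap('side');cv2.imwrite('pics/c9.png',cv2.resize(p['pixels'][190:310,210:350,::-1],None,fx=5,fy=5))
E
```

```text
top 0.73 [188. 229.] dep [504.  75. 433.] cabXY [510.   8.] z16 [563. 149.  16.]
top 0.62 [404. 238.] dep [ 549. -275.   30.] cabXY [ 508. -345.] z16 [ 551. -278.   16.]
top 0.55 [154. 246.] dep [468.  75. 586.] cabXY [474.  13.] z16 [528. 212.  16.]
side 0.46 [298. 285.] dep [481. 219.  59.] cabXY [505. 153.] z16 [488. 174.  16.]
```

View pics/c9.png

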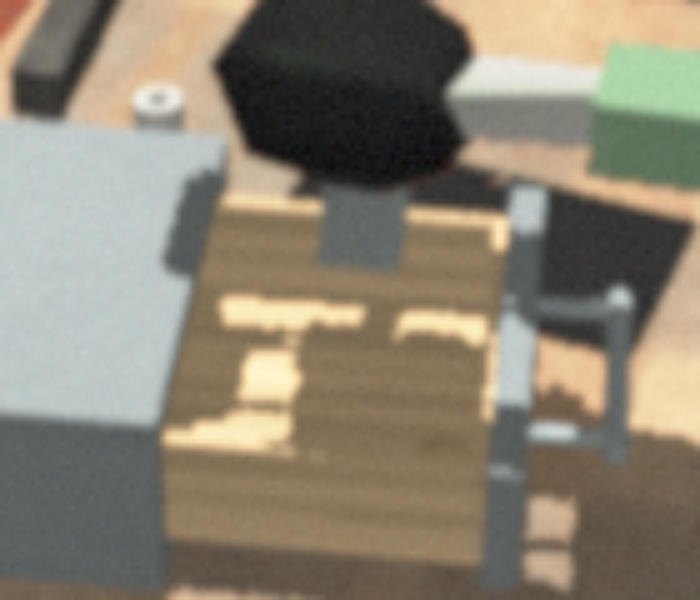

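The blade looks empty at crop (360,230) and nothing lies on the bench nearby. The drawer strip behind the near wall is hidden, so I'll check it from the top once the arm is away. I'm heading back to the tray for the third knob.

Emit:
play_rows:
  dp:
    - [-2,-6,0]
    - [-4,-14,0]
    - [-7,-24,0]
    - [-8,-28,0]
    - [-8,-28,0]
    - [-8,-28,0]
    - [-8,-28,0]
    - [-8,-28,0]
  yaw: [-3,-6,-6,-6,-6,-6,-6,-6]

```text
t: 23.12
ee_pos: [489.0, -103.5, 127.9]
orientation: [-2.823, -1.377, 0.002]
ft_force: [0.3, -0.3, -1.2]
width: 15.9
grasp_force: 30.0
```

Emit:
play_rows:
  dp:
    - [-8,-28,0]
    - [-8,-28,0]
    - [-8,-28,0]
    - [-8,-28,0]
    - [-8,-28,0]
    - [-7,-24,0]
    - [-3,-8,0]
    - [0,0,0]
  yaw: [-6,-6,-6,-6,-6,-6,-6,-6]

```text
t: 23.78
ee_pos: [438.9, -276.3, 127.9]
orientation: [-3.139, -0.105, 0.002]
ft_force: [-0.5, 0.6, -1.1]
width: 16.0
grasp_force: 30.0
```

```bash
python3 - <<'E'
from h import *
st();print(yawdeg());knobs()
p=snap('top');cv2.imwrite('pics/c10.png',p['pixels'][:,:,::-1])
P=cloud(p)
# drawer interior heights
X=.991*P[...,0]+.132*P[...,1];Y=-.132*P[...,0]+.991*P[...,1]
m=(X>492)&(X<612)&(Y>6)&(Y<144)&(P[...,2]>32)&(P[...,2]<60)
n,l,s,c=cv2.connectedComponentsWithStats(m.astype(np.uint8))
for i in range(1,n):
    if s[i,4]>6: k=l==i;print(c[i].round(),s[i,4],X[k].mean().round(),Y[k].mean().round(),P[k][:,2].max().round())
for d in models.landmark_of(p,'scoop_lip')[:2]: print(d['conf'],ray(p,*d['location'],107))
E
```

```text
{'t': 23.78, 'qpos': [-0.58, 0.36, 1.91, -0.0, 0.88, 0.92], 'ee_pos': [438.95, -276.31, 127.86], 'orientation': [-3.14, -0.11, 0.0], 'ft_force': [-0.55, 0.63, -1.12], 'grasp_force': 30.0, 'width': 15.98}
-86.1605861535889
top 0.62 [164. 265.] dep [488. 184.  45.] cabXY [508. 118.] z16 [490. 190.  16.]
top 0.49 [154. 245.] dep [526. 205.  47.] cabXY [548. 134.] z16 [529. 213.  16.]
top 0.41 [401. 237.] dep [ 552. -271.   25.] cabXY [ 512. -342.] z16 [ 553. -273.   16.]
side 0.6 [300. 281.] dep [479. 214.  66.] cabXY [503. 149.] z16 [488. 161.  16.]
[155. 244.] 131 551.0 134.0 50.0
[163. 264.] 140 510.0 120.0 50.0
0.94 [ 512.42220242 -264.71253976  107.        ]
0.34 [ 526.57490973 -242.64351335  107.        ]
```

Both knobs are in the drawer, at cabinet XY (551,134) and (510,120). Now for the third one.

Emit:
play_rows:
  dp:
    - [0,0,-20]
    - [0,0,-30]
    - [0,0,-12]
    - [0,0,0]
    - [0,0,0]
    - [0,0,0]
  yaw: [0.8,0,0,0,0,0]

```text
t: 24.58
ee_pos: [440.8, -274.5, 67.4]
orientation: [3.138, 0.142, 0.001]
ft_force: [-0.3, 0.3, -0.3]
width: 15.3
grasp_force: 30.0
```

Emit:
play_rows:
  dp:
    - [0,-2.7,-6]
    - [0,0,-12]
    - [0,0,-10]
    - [0,0,-6]
    - [0,0,-3]
    - [0,0,-1]
    - [0,0,0]
    - [0,0,0]
  yaw: [-0.6,0,0,0,0,0,0,0]

```text
t: 25.25
ee_pos: [440.2, -277.3, 28.9]
orientation: [3.139, 0.123, 0.001]
ft_force: [-0.0, 0.6, -1.1]
width: 15.5
grasp_force: 30.0
```

Emit:
play_rows:
  dp:
    - [4,0.3,-0.5]
    - [9,0.75,0]
    - [9,0.75,0]
    - [9,0.75,0]
    - [9,0.75,0]
    - [9,0.75,0]
    - [9,0.75,0]
    - [9,0.75,0]
  yaw: [0,0,0,0,0,0,0,0]

```text
t: 25.92
ee_pos: [506.6, -271.7, 28.9]
orientation: [-3.139, -0.123, 0.002]
ft_force: [-6.5, -0.3, 8.6]
width: 16.2
grasp_force: 30.0
```

Emit:
play_rows:
  dp:
    - [9,0.75,0]
    - [9,0.75,0]
    - [9,0.75,0]
    - [9,0.75,0]
    - [9,0.75,0]
    - [9,0.75,0]
    - [9,0.75,0]
    - [0,0,0]
  yaw: [0,0,0,0,0,0,0,0]

```text
t: 26.58
ee_pos: [571.9, -266.6, 28.8]
orientation: [3.138, 0.124, 0.003]
ft_force: [0.1, -1.2, 5.3]
width: 16.0
grasp_force: 30.0
```

```bash
python3 - <<'E'
from h import *
st();knobs()
E
```

```text
{'t': 26.58, 'qpos': [-0.46, 0.64, 1.7, 0.0, 0.8, 1.04], 'ee_pos': [571.88, -266.63, 28.8], 'orientation': [3.14, 0.12, 0.0], 'ft_force': [0.07, -1.21, 5.34], 'grasp_force': 30.0, 'width': 15.99}
top 0.57 [395. 188.] dep [ 649. -260.   33.] cabXY [ 609. -343.] z16 [ 653. -264.   16.]
top 0.54 [155. 245.] dep [527. 203.  47.] cabXY [549. 132.] z16 [530. 211.  16.]
top 0.48 [162. 270.] dep [479. 189.  41.] cabXY [500. 124.] z16 [480. 194.  16.]
side 0.66 [318. 176.] dep [ 521. -242.   31.] cabXY [ 484. -309.] z16 [ 524. -267.   16.]
side 0.57 [299. 283.] dep [480. 221.  69.] cabXY [504. 156.] z16 [489. 166.  16.]
```

Emit:
play_rows:
  dp:
    - [4,0.3,0]
    - [4,0.3,0]
    - [2,0.2,0]
    - [0,0,0]
  yaw: [0,0,0,0]

```text
t: 27.12
ee_pos: [577.8, -265.6, 28.9]
orientation: [-3.138, -0.123, 0.006]
ft_force: [-8.3, -0.6, 13.4]
width: 16.1
grasp_force: 30.0
```

Emit:
play_rows:
  dp:
    - [1.5,0.1,0]
    - [0,0,0]
    - [0,0,0]
  yaw: [0,0,0]

```text
t: 27.37
ee_pos: [578.8, -265.5, 28.8]
orientation: [-3.138, -0.123, 0.007]
ft_force: [-9.6, -0.8, 14.2]
width: 15.9
grasp_force: 30.0
```

Emit:
play_rows:
  dp:
    - [-2,0,1]
    - [4,0.3,4]
    - [4,0.3,4]
    - [4,0.3,4]
    - [4,0.3,4]
    - [4,0.3,4]
    - [0,0,0]
  yaw: [0,0,0,0,0,0,0]

```text
t: 27.95
ee_pos: [601.3, -264.0, 50.3]
orientation: [3.138, 0.124, 0.003]
ft_force: [-0.1, 0.2, -0.9]
width: 15.7
grasp_force: 30.0
```

```bash
python3 - <<'E'
from h import *
st();knobs()
E
```

```text
{'t': 27.95, 'qpos': [-0.43, 0.64, 1.63, 0.0, 0.87, 1.06], 'ee_pos': [601.31, -264.05, 50.26], 'orientation': [3.14, 0.12, 0.0], 'ft_force': [-0.06, 0.25, -0.9], 'grasp_force': 30.0, 'width': 15.7}
top 0.71 [161. 266.] dep [486. 190.  50.] cabXY [507. 124.] z16 [489. 197.  16.]
top 0.61 [394. 175.] dep [ 671. -254.   51.] cabXY [ 632. -340.] z16 [ 680. -262.   16.]
top 0.52 [155. 245.] dep [527. 204.  46.] cabXY [549. 133.] z16 [530. 211.  16.]
side 0.61 [268. 167.] dep [ 661. -247.   38.] cabXY [ 622. -332.] z16 [ 670. -283.   16.]
```

Emit:
play_rows:
  dp:
    - [3,0.25,4]
    - [3,0.25,4]
    - [2,0.2,3]
    - [0,0,0]
    - [0,0,0]
  yaw: [0,0,0,0,0]

```text
t: 28.57
ee_pos: [608.0, -263.3, 60.6]
orientation: [3.139, 0.123, 0.001]
ft_force: [0.7, -0.5, -1.6]
width: 15.7
grasp_force: 30.0
```

```bash
python3 - <<'E'
from h import *
st();knobs()
E
```

```text
{'t': 28.57, 'qpos': [-0.43, 0.63, 1.62, 0.0, 0.89, 1.07], 'ee_pos': [607.99, -263.29, 60.59], 'orientation': [3.14, 0.12, 0.0], 'ft_force': [0.65, -0.54, -1.57], 'grasp_force': 30.0, 'width': 15.66}
top 0.71 [164. 266.] dep [487. 184.  46.] cabXY [507. 118.] z16 [489. 191.  16.]
top 0.63 [395. 174.] dep [ 670. -253.   63.] cabXY [ 631. -339.] z16 [ 683. -264.   16.]
top 0.55 [157. 246.] dep [525. 200.  43.] cabXY [547. 129.] z16 [528. 207.  16.]
side 0.52 [265. 162.] dep [ 669. -244.   55.] cabXY [ 631. -330.] z16 [ 687. -310.   16.]
```

Emit:
play_rows:
  dp:
    - [1.5,0.1,1]
    - [0,0,3]
    - [0,0,6]
    - [0,0,8]
    - [0,0,8]
    - [0,0,6]
    - [0,0,4]
    - [0,0,0]
  yaw: [0,0,0,0,0,0,0,0]

```text
t: 29.43
ee_pos: [609.9, -263.5, 97.8]
orientation: [3.138, 0.123, 0.003]
ft_force: [0.1, -1.3, -0.7]
width: 15.6
grasp_force: 30.0
```

```bash
python3 - <<'E'
from h import *
st();knobs()
E
```

```text
{'t': 29.43, 'qpos': [-0.43, 0.59, 1.6, 0.0, 0.96, 1.07], 'ee_pos': [609.89, -263.47, 97.8], 'orientation': [3.14, 0.12, 0.0], 'ft_force': [0.11, -1.32, -0.74], 'grasp_force': 30.0, 'width': 15.62}
top 0.57 [163. 264.] dep [490. 187.  45.] cabXY [510. 120.] z16 [492. 193.  16.]
top 0.56 [403. 200.] dep [ 535. -164.  471.] cabXY [ 509. -233.] z16 [ 629. -279.   16.]
top 0.47 [398. 168.] dep [ 672. -252.   98.] cabXY [ 633. -338.] z16 [ 695. -272.   16.]
top 0.46 [156. 246.] dep [524. 204.  41.] cabXY [546. 133.] z16 [527. 210.  16.]
side 0.5 [263. 149.] dep [ 675. -243.   93.] cabXY [ 636. -329.] z16 [ 712. -382.   16.]
side 0.45 [299. 284.] dep [480. 220.  63.] cabXY [505. 154.] z16 [488. 171.  16.]
```

Emit:
play_rows:
  dp:
    - [-2,-0.1,0]
    - [-5,-0.4,0]
    - [-8,-0.7,0]
    - [-11,-0.9,0]
    - [-14,-1.1,0]
    - [-17,-1.4,0]
    - [-20,-1.6,0]
    - [-24,-1.9,0]
  yaw: [0,0,0,0,0,0,0,0]

```text
t: 30.3
ee_pos: [506.7, -271.2, 96.2]
orientation: [3.139, 0.124, 0.0]
ft_force: [-0.6, 0.4, -1.1]
width: 15.7
grasp_force: 30.0
```

Emit:
play_rows:
  dp:
    - [0,0,0]
    - [0,0,0]
    - [0,0,0]
    - [0,0,0]
    - [0,0,0]
  yaw: [0,0,0,0,0]

```text
t: 30.72
ee_pos: [508.8, -271.3, 96.3]
orientation: [3.139, 0.124, 0.001]
ft_force: [-0.2, -0.1, -0.9]
width: 15.8
grasp_force: 30.0
```

```bash
python3 - <<'E'
from h import *
st();knobs()
E
```

```text
{'t': 30.72, 'qpos': [-0.51, 0.48, 1.8, 0.0, 0.86, 0.98], 'ee_pos': [508.83, -271.29, 96.28], 'orientation': [3.14, 0.12, 0.0], 'ft_force': [-0.22, -0.07, -0.87], 'grasp_force': 30.0, 'width': 15.77}
top 0.48 [164. 264.] dep [491. 185.  48.] cabXY [511. 119.] z16 [493. 192.  16.]
top 0.44 [409. 244.] dep [ 513. -226.  254.] cabXY [ 478. -291.] z16 [ 541. -288.   16.]
top 0.43 [158. 245.] dep [527. 199.  41.] cabXY [548. 127.] z16 [529. 204.  16.]
side 0.57 [317. 154.] dep [ 528. -253.   93.] cabXY [ 490. -321.] z16 [ 548. -393.   16.]
side 0.41 [297. 282.] dep [484. 217.  65.] cabXY [508. 151.] z16 [493. 166.  16.]
```

The knob is now at the back of the bowl, so I'll carry it to the drawer.

Emit:
play_rows:
  dp:
    - [0,3,2]
    - [1,6,3]
    - [1,10,5]
    - [2,14,7]
    - [2,18,7]
    - [2,22,7]
    - [2,25,5]
    - [2,26,2]
  yaw: [0.5,1,2,3,4,4,4,4]

```text
t: 31.58
ee_pos: [520.6, -145.7, 135.5]
orientation: [3.052, 0.741, 0.002]
ft_force: [0.5, 0.2, -1.2]
width: 15.6
grasp_force: 30.0
```

Emit:
play_rows:
  dp:
    - [2,26,0]
    - [2,26,0]
    - [2,25,0]
    - [2,22,0]
    - [2,26,0]
    - [2,25,0]
    - [2,22,0]
    - [2,18,0]
  yaw: [5,5,5,5,5,5,5,5]

```text
t: 32.25
ee_pos: [535.8, 45.3, 134.8]
orientation: [2.613, 1.744, 0.001]
ft_force: [-0.3, -0.4, -1.7]
width: 16.1
grasp_force: 30.0
```

Emit:
play_rows:
  dp:
    - [2,14,0]
    - [2,10,0]
    - [2,6,0]
    - [0,3,0]
    - [0,0,0]
    - [0,0,0]
    - [0,0,0]
    - [0,0,0]
  yaw: [5,5,5,5,5,3,2.3,0]

```text
t: 32.92
ee_pos: [541.8, 76.6, 134.7]
orientation: [2.071, 2.362, 0.001]
ft_force: [0.3, 0.3, -0.6]
width: 15.8
grasp_force: 30.0
```

```bash
python3 - <<'E'
from h import *
st();print(yawdeg());knobs()
e=ctrl.get_obs()['ee_pos'];print(.991*e[0]+.132*e[1],-.132*e[0]+.991*e[1])
E
```

```text
{'t': 32.92, 'qpos': [0.12, 0.38, 1.85, 0.0, 0.91, -0.01], 'ee_pos': [541.76, 76.65, 134.7], 'orientation': [2.07, 2.36, 0.0], 'ft_force': [0.31, 0.33, -0.56], 'grasp_force': 30.0, 'width': 15.84}
7.5094331930160365
top 0.56 [155. 246.] dep [525. 204.  46.] cabXY [547. 133.] z16 [528. 211.  16.]
side 0.52 [298. 282.] dep [483. 217.  66.] cabXY [507. 152.] z16 [492. 164.  16.]
547.1108497311327 3.882649337789047
```

Emit:
play_rows:
  dp:
    - [0,0,-5]
    - [0,0,-10]
    - [0,0,-12]
    - [0,0,-12]
    - [0,0,-10]
    - [0,0,-6]
    - [0,0,-3]
    - [0,0,0]
  yaw: [0,0,0,0,0,0,0,0]

```text
t: 33.78
ee_pos: [541.5, 75.7, 75.1]
orientation: [-2.075, -2.357, 0.002]
ft_force: [0.2, -0.5, -1.8]
width: 15.7
grasp_force: 30.0
```

Emit:
play_rows:
  dp:
    - [-1,7,0]
    - [-2,15,0]
    - [-3,22,0]
    - [4.6,-34,0]
    - [1.1,-8,0]
    - [0,0,0]
    - [0,0,0]
  yaw: [0,0,0,0,0,0,0]

```text
t: 34.37
ee_pos: [542.1, 77.8, 76.6]
orientation: [2.078, 2.356, 0.001]
ft_force: [0.3, 0.5, -0.7]
width: 15.7
grasp_force: 30.0
```

Emit:
play_rows:
  dp:
    - [0,0,6]
    - [0,0,12]
    - [0,0,16]
    - [0,0,12]
    - [0,0,8]
    - [0,0,4]
    - [0,0,0]
  yaw: [0,0,0,0,0,0,0]

```text
t: 34.95
ee_pos: [542.5, 78.0, 135.5]
orientation: [2.075, 2.357, 0.003]
ft_force: [0.9, 0.5, -0.9]
width: 16.0
grasp_force: 30.0
```

```bash
python3 - <<'E'
from h import *
st();knobs()
E
```

```text
{'t': 34.95, 'qpos': [0.12, 0.38, 1.84, 0.0, 0.91, -0.01], 'ee_pos': [542.48, 77.96, 135.5], 'orientation': [2.07, 2.36, 0.0], 'ft_force': [0.95, 0.46, -0.94], 'grasp_force': 30.0, 'width': 15.98}
top 0.6 [165. 250.] dep [464.  65. 593.] cabXY [468.   3.] z16 [521. 191.  16.]
top 0.47 [155. 245.] dep [526. 204.  42.] cabXY [548. 133.] z16 [529. 210.  16.]
side 0.61 [284. 280.] dep [509. 221.  69.] cabXY [534. 152.] z16 [521. 165.  16.]
side 0.41 [298. 283.] dep [483. 218.  63.] cabXY [507. 152.] z16 [491. 169.  16.]
```

Emit:
play_rows:
  dp:
    - [-1,-3,0]
    - [-2,-6,0]
    - [-3,-7,0]
    - [-3,-8,0]
    - [-3,-8,0]
    - [-3,-8,0]
    - [-3,-8,0]
    - [-3,-8,0]
  yaw: [-4,-7,-7,-7,-7,-7,-7,-7]

```text
t: 35.82
ee_pos: [520.0, 21.4, 133.4]
orientation: [-2.913, -1.175, 0.002]
ft_force: [0.3, 0.2, -1.5]
width: 15.7
grasp_force: 30.0
```

Emit:
play_rows:
  dp:
    - [-3,-8,0]
    - [-3,-7,0]
    - [-3,-5,0]
    - [-2,-4,0]
    - [0,-1,0]
    - [0,0,0]
    - [0,0,0]
  yaw: [-7,-7,-7,-7,-7,-5,0]

```text
t: 36.4
ee_pos: [509.2, -3.4, 133.5]
orientation: [-3.139, -0.112, 0.002]
ft_force: [0.1, -0.3, -1.0]
width: 16.0
grasp_force: 30.0
```

```bash
python3 - <<'E'
from h import *
st();print(yawdeg());knobs()
p=snap('top');P=cloud(p)
X=.991*P[...,0]+.132*P[...,1];Y=-.132*P[...,0]+.991*P[...,1]
m=(X>492)&(X<612)&(Y>6)&(Y<144)&(P[...,2]>32)&(P[...,2]<60)
n,l,s,c=cv2.connectedComponentsWithStats(m.astype(np.uint8))
for i in range(1,n):
    if s[i,4]>6: k=l==i;print(c[i].round(),s[i,4],X[k].mean().round(),Y[k].mean().round(),P[k][:,2].max().round())
E
```

```text
{'t': 36.4, 'qpos': [-0.03, 0.33, 1.93, 0.0, 0.88, 1.47], 'ee_pos': [509.23, -3.35, 133.51], 'orientation': [-3.14, -0.11, 0.0], 'ft_force': [0.1, -0.27, -0.96], 'grasp_force': 30.0, 'width': 16.02}
-85.89750574251434
top 0.64 [154. 246.] dep [525. 206.  44.] cabXY [547. 134.] z16 [528. 212.  16.]
top 0.54 [164. 263.] dep [493. 185.  46.] cabXY [513. 118.] z16 [495. 192.  16.]
top 0.5 [166. 248.] dep [520. 183.  44.] cabXY [540. 113.] z16 [523. 189.  16.]
top 0.49 [188. 230.] dep [486.  53. 552.] cabXY [489. -11.] z16 [559. 147.  16.]
side 0.52 [286. 280.] dep [507. 218.  66.] cabXY [531. 149.] z16 [518. 165.  16.]
side 0.51 [301. 283.] dep [477. 218.  67.] cabXY [501. 154.] z16 [486. 165.  16.]
[161. 253.] 411 532.0 122.0 50.0
```

All three knobs are in the drawer. Now I'll lay the scoop back on its mat.

Emit:
play_rows:
  dp:
    - [0,0,-15]
    - [0,0,-25]
    - [0,0,-25]
    - [0,0,-20]
    - [0,0,-10]
    - [0,0,-6]
    - [0,0,-2]
    - [0,0,0]
  yaw: [0,0,0,0,0,0,0,0]

```text
t: 37.32
ee_pos: [510.1, -3.2, 31.4]
orientation: [3.139, 0.118, 0.0]
ft_force: [-0.2, -0.2, -2.3]
width: 16.1
grasp_force: 30.0
```

Emit:
play_rows:
  dp:
    - [0,0,-1.5]
    - [0,0,0]
    - [0,0,0]
  yaw: [0,0,0]

```text
t: 37.57
ee_pos: [510.3, -3.2, 30.5]
orientation: [3.139, 0.118, 0.002]
ft_force: [-0.0, 0.4, -1.9]
width: 16.0
grasp_force: 30.0
```

Emit:
play_rows:
  dp:
    - [0,0,-1.5]
    - [0,0,-1.5]
    - [0,0,0]
    - [0,0,0]
  yaw: [0,0,0,0]

```text
t: 37.9
ee_pos: [510.0, -3.2, 26.8]
orientation: [3.139, 0.118, 0.001]
ft_force: [-0.3, 0.1, 1.2]
width: 15.9
grasp_force: 30.0
```

Emit:
play_rows:
  dp:
    - [0,0,-1]
    - [0,0,0]
    - [0,0,0]
  yaw: [0,0,0]

```text
t: 38.15
ee_pos: [510.1, -3.3, 26.8]
orientation: [3.139, 0.118, 0.001]
ft_force: [-3.6, -0.6, 13.9]
width: 15.7
grasp_force: 30.0
```

Seated on the mat. I'll release it and move up to the drawer front.

Emit:
play_rows:
  dp:
    - [0,0,1]
    - [0,0,0]
    - [0,0,0]
    - [0,0,10]
    - [0,0,30]
    - [0,0,35]
    - [0,0,35]
    - [0,0,20]
  yaw: [0,0,0,0,0,0,0,0]
  gripper: 0.5

```text
t: 38.82
ee_pos: [511.1, -3.2, 160.5]
orientation: [3.139, 0.118, 0.006]
ft_force: [1.8, -0.1, 0.4]
width: 43.8
grasp_force: 0.0
```

Emit:
play_rows:
  dp:
    - [-15,14,0]
    - [-15,15,0]
    - [-15,17,0]
    - [-15,18,0]
    - [-15,18,0]
    - [-15,18,0]
    - [-15,18,0]
    - [-15,18,0]
  yaw: [6.7,6.7,6.7,6.7,6.7,6.7,6.7,6.7]
  gripper: 0.7

```text
t: 39.48
ee_pos: [388.9, 133.5, 157.2]
orientation: [2.745, 1.528, 0.001]
ft_force: [0.3, 0.1, 0.3]
width: 26.2
grasp_force: 0.0
```

Emit:
play_rows:
  dp:
    - [0,0,0]
    - [0,0,0]
    - [0,0,0]
    - [0,0,0]
    - [0,0,0]
    - [0,0,0]
    - [0,0,0]
  yaw: [6.7,6.7,6.7,6.7,6.7,6.7,0]

```text
t: 40.07
ee_pos: [389.7, 132.8, 157.1]
orientation: [2.054, 2.377, 0.0]
ft_force: [0.9, -0.4, 0.1]
width: 26.5
grasp_force: 0.0
```

```bash
python3 - <<'E'
from h import *
st();print(yawdeg());knobs()
for n in('top','side'):
    p=snap(n);P=cloud(p)
    print(rect(P,(460,560),(-50,50),(60,84)))
    for k,z in dict(cabinet_drawer0_handle=52,scoop_grip=68,scoop_lip=2).items():
        for d in models.landmark_of(p,k)[:1]: print(n,k,round(d['conf'],2),ray(p,*d['location'],z).round(1))
E
```

```text
{'t': 40.07, 'qpos': [0.3, 0.16, 2.11, -0.0, 0.88, 0.15], 'ee_pos': [389.66, 132.81, 157.1], 'orientation': [2.05, 2.38, 0.0], 'ft_force': [0.9, -0.42, 0.09], 'grasp_force': 0.0, 'width': 26.53}
8.339339277788412
top 0.53 [155. 245.] dep [526. 205.  45.] cabXY [548. 134.] z16 [529. 212.  16.]
top 0.45 [168. 248.] dep [521. 180.  43.] cabXY [540. 110.] z16 [524. 186.  16.]
side 0.73 [313. 179.] dep [ 533. -249.   15.] cabXY [ 496. -318.] z16 [ 533. -248.   16.]
side 0.57 [310. 230.] dep [500. -16.  17.] cabXY [494. -82.] z16 [501. -17.  16.]
side 0.45 [286. 280.] dep [506. 218.  67.] cabXY [530. 149.] z16 [517. 164.  16.]
side 0.39 [296. 284.] dep [484. 223.  65.] cabXY [509. 157.] z16 [493. 172.  16.]
(334, array([491.7,   0.6]), array([62.4, 98.9]), 0.9, 'z', np.float64(77.6))
top scoop_grip 0.64 [487.1 -32.4  68. ]
top scoop_lip 0.87 [565.6 -27.7   2. ]
1
side cabinet_drawer0_handle 0.77 [426.7 131.9  52. ]
side scoop_grip 0.72 [495.3 -29.8  68. ]
side scoop_lip 0.64 [565.1 -34.8   2. ]
```

```bash
python3 - <<'E'
from h import *
p=snap('top');s=snap('side')
a=cv2.resize(p['pixels'][190:340,120:320],None,fx=4,fy=4);a=a[:, :800]
b=cv2.resize(s['pixels'][150:300,220:420],None,fx=2,fy=2)
im=a.copy();im=np.zeros((600,800,3),np.uint8)
im[:,:]=cv2.resize(p['pixels'][195:315,130:290],None,fx=5,fy=5)
im[300:,:400]=cv2.resize(s['pixels'][150:270,240:400],(400,300)) if 0 else im[300:,:400]
top=cv2.resize(p['pixels'][195:315,130:310],(600,400));sd=cv2.resize(s['pixels'][160:310,230:380],(400,400))
im=np.zeros((600,800,3),np.uint8);im[:300,:450]=cv2.resize(top,(450,300));im[300:,:450]=cv2.resize(s['pixels'][150:270,220:400],(450,300))
im[:600,450:]=cv2.resize(p['pixels'][195:315,240:310],(350,600))
cv2.imwrite('pics/f.png',im[...,::-1])
P=cloud(p)
print('handle',rect(P,(430,545),(-80,30),(70,84)));print('low',rect(P,(430,600),(-90,30),(8,45)))
P=cloud(s);print('handle',rect(P,(430,545),(-80,30),(70,84)));print('low',rect(P,(430,600),(-90,30),(6,45)))
E
```

```text
handle (333, array([489.6, -37.3]), array([69.2, 16.1]), 7.9, 'z', np.float64(77.5))
low (86, array([513. , -27.2]), array([149.3,  84.5]), 10.4, 'z', np.float64(25.5))
handle 0
low (207, array([516. , -32.1]), array([46.4, 40.4]), 3.1, 'z', np.float64(17.0))
```

View pics/f.png

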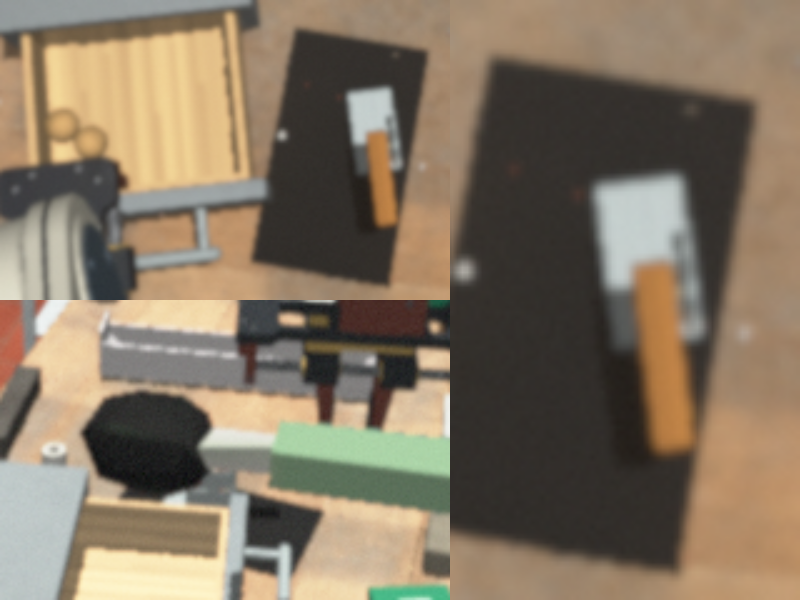

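The scoop was knocked after release. It lies flat but near the mat's edge (right panel, bowl at (650,260)). I'll regrasp it and re-centre it.

Emit:
play_rows:
  dp:
    - [7,-10,0]
    - [8,-14,0]
    - [8,-14,0]
    - [8,-14,0]
    - [8,-14,0]
    - [8,-14,0]
    - [8,-14,0]
    - [8,-14,0]
  yaw: [-6.5,-6.5,-6.5,-6.5,-6.5,-6.5,-6.5,-6.5]
  gripper: 0.5

```text
t: 41.43
ee_pos: [453.1, 24.1, 156.6]
orientation: [-2.894, -1.222, 0.0]
ft_force: [0.6, -0.3, -0.8]
width: 43.8
grasp_force: 0.0
```

Emit:
play_rows:
  dp:
    - [8,-14,0]
    - [8,-14,0]
    - [8,-14,0]
    - [8,-12,0]
    - [5,-8,0]
    - [0,0,0]
    - [0,0,0]
  yaw: [-6.5,-6.5,-6.5,-6.5,-6.4,-6,0]

```text
t: 42.02
ee_pos: [489.9, -37.7, 156.5]
orientation: [-3.135, -0.203, 0.0]
ft_force: [0.2, 0.0, -0.0]
width: 44.0
grasp_force: 0.0
```

```bash
python3 - <<'E'
from h import *
st();print(yawdeg());knobs()
p=snap('side')
for k,z in dict(scoop_grip=68,scoop_lip=2).items():
    for d in models.landmark_of(p,k)[:1]: print(k,round(d['conf'],2),ray(p,*d['location'],z).round(1))
E
```

```text
{'t': 42.02, 'qpos': [-0.1, 0.27, 1.95, 0.0, 0.92, 1.34], 'ee_pos': [489.93, -37.72, 156.51], 'orientation': [-3.13, -0.2, 0.0], 'ft_force': [0.21, 0.05, -0.04], 'grasp_force': 0.0, 'width': 43.98}
-82.58041616142901
top 0.62 [165. 263.] dep [493. 185.  43.] cabXY [513. 118.] z16 [495. 190.  16.]
top 0.59 [167. 248.] dep [521. 180.  45.] cabXY [540. 110.] z16 [524. 187.  16.]
top 0.52 [155. 247.] dep [524. 204.  43.] cabXY [546. 133.] z16 [526. 211.  16.]
side 0.55 [301. 284.] dep [476. 217.  63.] cabXY [500. 152.] z16 [484. 168.  16.]
side 0.5 [287. 284.] dep [503. 226.  65.] cabXY [528. 158.] z16 [513. 175.  16.]
scoop_grip 0.68 [495.4 -42.6  68. ]
scoop_lip 0.75 [559.8 -31.2   2. ]
```

Emit:
play_rows:
  dp:
    - [0,0,-25]
    - [0,0,-30]
    - [0,0,-30]
    - [0,0,-20]
    - [0,0,-14]
    - [0,0,-8]
    - [0,0,-2]
    - [0,0,0]
  yaw: [0.4,0,0,0,0,0,0,0]

```text
t: 43.03
ee_pos: [489.7, -37.1, 27.6]
orientation: [-3.134, -0.223, 0.001]
ft_force: [-0.4, 0.5, 0.9]
width: 44.1
grasp_force: 0.0
```

Emit:
play_rows:
  dp:
    - [0,0,0]
    - [0,0,0]
    - [0,0,0]
    - [0,0,0]
    - [0,0,0]
  yaw: [0,0,0,0,0]
  gripper: 1

```text
t: 43.45
ee_pos: [490.1, -37.2, 28.2]
orientation: [3.134, 0.222, 0.002]
ft_force: [-1.0, -0.4, 5.4]
width: 15.8
grasp_force: 30.0
```

Emit:
play_rows:
  dp:
    - [0,0,6]
    - [0,0,8]
    - [6,12,0]
    - [7,13,0]
    - [6,12,0]
    - [0,0,0]
    - [0,0,0]
  yaw: [0,0,0,-3,-4,-4,0]

```text
t: 44.03
ee_pos: [509.3, 0.4, 42.3]
orientation: [-3.141, 0.082, -0.001]
ft_force: [-0.2, -0.6, -2.4]
width: 15.8
grasp_force: 30.0
```

Emit:
play_rows:
  dp:
    - [0,0,-5]
    - [0,0,-5]
    - [0,0,-2]
    - [0,0,0]
    - [0,0,0]
  yaw: [0,0,0,0,0]

```text
t: 44.45
ee_pos: [508.3, -0.4, 29.3]
orientation: [-3.141, 0.079, 0.001]
ft_force: [0.2, 0.2, -1.6]
width: 15.8
grasp_force: 30.0
```

Emit:
play_rows:
  dp:
    - [0,0,-1]
    - [0,0,0]
    - [0,0,0]
  yaw: [0,0,0]

```text
t: 44.7
ee_pos: [508.8, -0.3, 28.7]
orientation: [-3.141, 0.08, -0.0]
ft_force: [-0.4, 0.0, -2.2]
width: 16.1
grasp_force: 30.0
```

Emit:
play_rows:
  dp:
    - [0,0,-0.7]
    - [0,0,0]
    - [0,0,0]
  yaw: [0,0,0]

```text
t: 44.95
ee_pos: [508.9, -0.2, 28.2]
orientation: [3.141, -0.08, 0.001]
ft_force: [-1.2, 0.3, 2.8]
width: 15.8
grasp_force: 30.0
```

Emit:
play_rows:
  dp:
    - [0,0,0.5]
    - [0,0,0]
    - [0,0,0]
    - [0,0,10]
    - [0,0,30]
    - [0,0,35]
    - [0,0,35]
    - [0,0,20]
  yaw: [0,0,0,0,0,0,0,0]
  gripper: 0.5

```text
t: 45.62
ee_pos: [510.2, -0.2, 162.5]
orientation: [-3.141, 0.08, -0.007]
ft_force: [0.6, -0.7, 1.0]
width: 43.6
grasp_force: 0.0
```

Emit:
play_rows:
  dp:
    - [-10,16,0]
    - [-10,16,0]
    - [-10,16,0]
    - [-11,17,0]
    - [-11,17,0]
    - [-11,17,0]
    - [-11,17,0]
    - [-9,17,0]
  yaw: [6.7,6.7,6.7,6.7,6.7,6.7,6.7,6.7]
  gripper: 0.7

```text
t: 46.28
ee_pos: [424.8, 133.5, 159.1]
orientation: [2.835, 1.353, 0.0]
ft_force: [1.3, 0.9, -0.3]
width: 26.2
grasp_force: 0.0
```

Emit:
play_rows:
  dp:
    - [0,0,0]
    - [0,0,0]
    - [0,0,0]
    - [0,0,0]
    - [0,0,0]
    - [0,0,0]
    - [0,0,0]
    - [0,0,0]
  yaw: [6.7,6.7,6.7,6.7,6.7,6.7,6.7,0]

```text
t: 46.95
ee_pos: [425.8, 132.8, 159.1]
orientation: [2.064, 2.368, 0.001]
ft_force: [-0.5, 0.6, 0.7]
width: 26.3
grasp_force: 0.0
```

```bash
python3 - <<'E'
from h import *
st();print(yawdeg());knobs()
for n in('top','side'):
    p=snap(n);P=cloud(p)
    print('scoop handle',rect(P,(450,560),(-50,40),(70,84)))
    for k,z in dict(cabinet_drawer0_handle=52,scoop_grip=68,scoop_lip=2).items():
        for d in models.landmark_of(p,k)[:1]: print(n,k,round(d['conf'],2),ray(p,*d['location'],z).round(1))
E
```

```text
{'t': 46.95, 'qpos': [0.28, 0.2, 2.04, -0.0, 0.9, 0.14], 'ee_pos': [425.76, 132.82, 159.09], 'orientation': [2.06, 2.37, 0.0], 'ft_force': [-0.48, 0.61, 0.73], 'grasp_force': 0.0, 'width': 26.32}
7.840266561137582
side 0.45 [283. 279.] dep [518. 193.  43.] cabXY [539. 123.] z16 [524. 164.  16.]
side 0.37 [300. 285.] dep [477. 219.  62.] cabXY [502. 154.] z16 [485. 171.  16.]
scoop handle (331, array([ 5.086e+02, -1.000e-01]), array([16. , 70.2]), 87.1, 'z', np.float64(77.3))
top cabinet_drawer0_handle 0.87 [427.9 127.6  52. ]
top scoop_grip 0.95 [504.3  -0.8  68. ]
top scoop_lip 0.78 [ 5.825e+02 -3.000e-01  2.000e+00]
scoop handle (5, array([489.5,   9.7]), array([34.3,  2.1]), 0.0, 'z', np.float64(70.4))
side cabinet_drawer0_handle 0.83 [420.9 135.6  52. ]
side scoop_grip 0.48 [508.8  -6.   68. ]
side scoop_lip 0.66 [583.8 -14.2   2. ]
```

Scoop is flat and centred. Next I'll grip the drawer bar and push it shut.

Emit:
play_rows:
  dp:
    - [0,0.5,-25]
    - [0,0,-30]
    - [0,0,-30]
    - [0,0,-25]
    - [0,0,-18]
    - [0,0,-10]
    - [0,0,-5]
    - [0,0,0]
  yaw: [-0.3,0,0,0,0,0,0,0]

```text
t: 48.22
ee_pos: [425.4, 133.2, 14.9]
orientation: [-2.075, -2.358, 0.002]
ft_force: [0.6, -0.2, 0.2]
width: 26.1
grasp_force: 0.0
```

Emit:
play_rows:
  dp:
    - [0,0,0]
    - [0,0,0]
    - [0,0,0]
    - [0,0,0]
    - [0,0,0]
  yaw: [0,0,0,0,0]
  gripper: 1

```text
t: 48.63
ee_pos: [426.5, 133.5, 16.4]
orientation: [2.075, 2.358, 0.002]
ft_force: [-0.7, -0.0, 8.2]
width: 10.4
grasp_force: 30.0
```

Emit:
play_rows:
  dp:
    - [6,0.8,0]
    - [13,1.7,0]
    - [17,2.2,0]
    - [17,2.2,0]
    - [17,2.2,0]
    - [17,2.2,0]
    - [17,2.2,0]
    - [12,1.6,0]
  yaw: [0,0,0,0,0,0,0,0]

```text
t: 49.3
ee_pos: [543.6, 148.9, 16.4]
orientation: [2.075, 2.357, 0.003]
ft_force: [-0.9, 1.4, 5.8]
width: 10.7
grasp_force: 30.0
```

Emit:
play_rows:
  dp:
    - [5,0.7,0]
    - [3,0.4,0]
    - [2,0.3,0]
    - [0,0,0]
    - [0,0,0]
  yaw: [0,0,0,0,0]

```text
t: 49.72
ee_pos: [551.9, 149.9, 16.4]
orientation: [2.075, 2.358, 0.001]
ft_force: [-1.3, 1.5, 8.0]
width: 10.0
grasp_force: 30.0
```

Still free, so I'll push in small steps until it stops.

Emit:
play_rows:
  dp:
    - [1.5,0.2,0]
    - [1.5,0.2,0]
    - [0,0,0]
    - [0,0,0]
  yaw: [0,0,0,0]

```text
t: 50.05
ee_pos: [551.7, 149.9, 16.3]
orientation: [-2.073, -2.356, 0.006]
ft_force: [-10.2, -0.9, 16.0]
width: 10.2
grasp_force: 30.0
```

Emit:
play_rows:
  dp:
    - [1.5,0.2,0]
    - [0,0,0]
    - [0,0,0]
  yaw: [0,0,0]

```text
t: 50.3
ee_pos: [551.6, 149.9, 16.3]
orientation: [-2.072, -2.354, 0.01]
ft_force: [-14.2, -0.3, 20.5]
width: 10.1
grasp_force: 30.0
```

Emit:
play_rows:
  dp:
    - [0,0,0]
    - [-2,-0.2,0]
    - [-2,-0.3,0]
    - [0,0,0]
    - [0,0,20]
    - [0,0,35]
    - [0,0,40]
    - [0,0,40]
  yaw: [0,0,0,0,0,0,0,0]
  gripper: 0.7

```text
t: 50.97
ee_pos: [551.5, 149.6, 151.2]
orientation: [-2.075, -2.357, 0.002]
ft_force: [1.2, 0.4, -0.1]
width: 26.2
grasp_force: 0.0
```

Emit:
play_rows:
  dp:
    - [-25,0,10]
    - [-30,0,10]
    - [-30,0,5]
    - [-30,0,0]
    - [-10,0,0]
    - [0,0,0]
  yaw: [0,0,0,0,0,0]

```text
t: 51.47
ee_pos: [425.3, 149.7, 175.5]
orientation: [-2.074, -2.359, 0.001]
ft_force: [0.7, -0.1, -0.0]
width: 26.5
grasp_force: 0.0
```

```bash
python3 - <<'E'
from h import *
st();knobs()
for n in('top','side'):
    p=snap(n);P=cloud(p)
    print('scoop handle',rect(P,(450,560),(-50,40),(70,84)))
    for k,z in dict(cabinet_drawer0_handle=52,scoop_grip=68,scoop_lip=2,collet_1=0).items():
        for d in models.landmark_of(p,k)[:2]: print(n,k,round(d['conf'],2),ray(p,*d['location'],z).round(1))
    X=.991*P[...,0]+.132*P[...,1]
    m=(P[...,1]>80)&(P[...,1]<220)&(P[...,2]>70)&(P[...,2]<82)&(X>560)&(X<640)
    if m.sum():print('front top X',np.percentile(X[m],[2,50,98]).round(1))
E
```

```text
{'t': 51.47, 'qpos': [0.31, 0.19, 2.01, 0.0, 0.94, 0.18], 'ee_pos': [425.27, 149.7, 175.49], 'orientation': [-2.07, -2.36, 0.0], 'ft_force': [0.74, -0.14, -0.04], 'grasp_force': 0.0, 'width': 26.46}
top 0.35 [394. 246.] dep [ 536. -261.    4.] cabXY [ 497. -330.] z16 [ 535. -259.   16.]
top 0.31 [186. 231.] dep [553. 146.  53.] cabXY [568.  72.] z16 [559. 153.  16.]
scoop handle (333, array([ 5.087e+02, -2.000e-01]), array([16.1, 69.9]), 86.9, 'z', np.float64(77.5))
top cabinet_drawer0_handle 0.59 [554.6 146.7  52. ]
top scoop_grip 0.57 [506.2  -2.6  68. ]
top scoop_lip 0.87 [585.5  -5.8   2. ]
top collet_1 0.6 [714.5  -3.2   0. ]
top collet_1 0.56 [670.3 -35.3   0. ]
front top X [602.6 610.  618.4]
scoop handle 4
side cabinet_drawer0_handle 0.69 [556.2 143.6  52. ]
side cabinet_drawer0_handle 0.69 [496.5  61.3  52. ]
side scoop_grip 0.64 [565.1  66.8  68. ]
side scoop_grip 0.62 [507.3  -2.7  68. ]
side scoop_lip 0.97 [582.  -10.1   2. ]
side collet_1 0.41 [665.8 -12.3   0. ]
front top X [600.5 607.8 615.8]
```

```bash
python3 -c "
from h import *
print(ticket.close_job())"
```

```text
the job is handed in; nothing more can be done
None
```

All three knobs are in the closed drawer, the scoop lies flat on its mat, and the job is handed in; the scoop was knocked toward the mat's edge after I first set it down, so I re-centred it before shutting the drawer.

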